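# Lay the leg blanks down to dry and clear the tools into the drawer

## Task

Get the bench ready for the glue to dry: every table-leg blank standing on the white board has to be tipped over, not lifted and laid, so first bring its foot up square against the stop batten and then push its top away over the batten until it lies flat across both battens with its marked face up. Put every loose tool that is out in the middle of the bench (battery pack, tape measure, stubby screwdriver) into the drawer of the red unit, which stands ajar and has to be pulled out first, and then push the drawer fully shut. Keep the blanks low over the board (never more than a couple of finger-widths off it) and leave the glue, cup, plane, jar and sanding block where they are.

Things in the scene. Friction and masses are not known exactly. Their poses are not given: they have to be found in the camera images.
- blank1_mid (a point): table-leg blank of light wood, 50 x 50 x 180 mm, 0.25-0.42 kg, at first standing on end on the board, short of the stop batten; may be absent. This point is its centre. z runs along its length (up while it stands); -x looks out of the marked face (dark stripe, orange patch near the top), which at first faces the robot; +x points to the stop batten
- blank1_toe (a point): middle of blank1's bottom edge on the side away from its marked face: the edge that has to butt the stop batten (25 mm to +x of and 90 mm below the centre while it stands); same axes as blank1_mid
- blank2_mid (a point): table-leg blank of light wood, 50 x 50 x 180 mm, 0.25-0.42 kg, at first standing on end on the board, short of the stop batten; may be absent. This point is its centre. z runs along its length (up while it stands); -x looks out of the marked face (dark stripe, orange patch near the top), which at first faces the robot; +x points to the stop batten
- blank2_toe (a point): middle of blank2's bottom edge on the side away from its marked face: the edge that has to butt the stop batten (25 mm to +x of and 90 mm below the centre while it stands); same axes as blank2_mid
- blank3_mid (a point): table-leg blank of light wood, 50 x 50 x 180 mm, 0.25-0.42 kg, at first standing on end on the board, short of the stop batten; may be absent. This point is its centre. z runs along its length (up while it stands); -x looks out of the marked face (dark stripe, orange patch near the top), which at first faces the robot; +x points to the stop batten
- blank3_toe (a point): middle of blank3's bottom edge on the side away from its marked face: the edge that has to butt the stop batten (25 mm to +x of and 90 mm below the centre while it stands); same axes as blank3_mid
- stop (a point): middle of the upper near edge of the stop batten, 22 mm above the table. x points across the battens, away from the robot, y along the stop batten. The stop batten covers x 0 to 20 mm from here, the rest batten x 115 to 135 mm. A blank tipped over the stop batten ends level on both, its foot end overhanging this edge by 10 to 30 mm towards the robot
- board: fixed white glue-up board, 300 (x) x 320 (y) mm, its top 10 mm above the table, with two dark battens along y fixed on it, 310 mm long, 20 mm wide, 12 mm high: the nearer is the stop batten, its near face 105 mm from the board's near edge. Origin: centre of the underside; x away from the robot
- chest_drawer0 (a joint): opening of the only drawer of the low red drawer unit: 0 shut, 0.15 m fully out, starts ajar, about 0.06 to 0.09 open; it slides with about 1 N of friction and stays where it is left. The unit is fixed, 220 deep x 300 wide x 100 mm high, its top 103 mm above the table
- drawer_floor (a point): middle of the front edge of the drawer's inner floor, against its front panel, 25 mm above the table; moves with the drawer. x points into the unit (shutting direction), y along the front. Inside, the drawer spans x 0 to 175 and y -129 to 129 mm; walls 56 mm, front panel 67 mm above the floor. Open by q mm, it is uncovered from x = 0 to x = q - 6 mm, the rest lies under the unit's top
- chest_drawer0_handle (a point): middle of the drawer's bar handle, 35 mm in front of the drawer's black front panel, 120 mm long along y, 12 mm thick, 65 mm above the table; moves with the drawer
- battery_mid (a point): cordless-tool battery pack, black with red top, 76 (x) x 52 (y) x 48 (z) mm, 0.4 kg, lying on the bench; this point is its centre, 24 mm up (the top 12 mm is a narrower red foot, 36 mm in y); may be absent
- tape_mid (a point): yellow tape measure, 64 (x) x 42 (y) x 56 (z) mm, 0.28 kg, standing on the bench; this point is its centre, 28 mm up; may be absent
- driver_mid (a point): stubby screwdriver lying on the bench, squarish orange handle 60 (x) x 28 (y) x 28 (z) mm with a steel shaft sticking 38 mm out of the +x end, 0.12 kg; this point is the centre of the handle, 14 mm up; may be absent
- glue: upright glue bottle, 56 mm across, 170 mm tall; bystander, to be left where it is; origin at the centre of its underside
- cup: drinking cup with orange straw, 76 mm across, 100 mm tall plus straw; bystander, to be left where it is; origin at the centre of its underside
- plane: small hand plane, 150 x 48 x 50 mm; bystander, to be left where it is; origin at the centre of its underside
- jar: brass-coloured jar of screws, 64 mm across, 75 mm tall; bystander, to be left where it is; origin at the centre of its underside
- sander: cork sanding block, 100 x 60 x 28 mm; bystander, to be left where it is; origin at the centre of its underside
There are look-alikes about, which are no part of the job. What is shaped like the part that bears blank1_mid but green or purple is not meant. What is shaped like the part that bears battery_mid but orange or pink is not meant.

How it is judged:
By the outcome, as a careful person would: the job done as asked, in the order asked, and still so for the second after the job is handed in, with the robot touching nothing.
Of blank1, blank2, blank3 only 2 to 3 are there at a start; the rules pass over those that are not, and their reading is None.
Of battery, tape, driver only 2 to 3 are there at a start; the rules pass over those that are not, and their reading is None.
At some moment in a run one of battery, tape, driver may be knocked a few centimetres aside while the robot is not near it.
Once in a run the grip may slacken for a moment while it holds something.
It also fails if it takes over 208 s, if anything falls off the work surface, if the arm or the gripper's body presses on something with over 40 N, if the wrist force passes 120 N, or if a joint passes its speed limit or range.

## Robot

A 7-joint arm with a two-finger parallel gripper is mounted at the origin on the work surface. World frame = base frame: x ahead of the robot, y to its left, z up, the work surface at z = 0. Lengths are in m, angles in degrees, forces in N, time in s.
With the tool pointing down it reaches from about 0.425 to 0.875 m from the base axis. Payload 4.7 kg.
Tool frame: the origin (TCP) lies at the very end of the fingers, on their centre line; the grasp point (between the pads) lies 19 mm behind it; z points along the fingers, y is the line along which they close (so a half turn about z gives the same grasp; the last joint's range is limited). The gripper opens to 87 mm and grips with 3 to 60 N. Pads are 19 mm wide; open, the fingers measure 117 mm over their backs; the gripper's body (75 mm by 190 mm) begins 51 mm behind the grasp point.
Start: joints at [-75.453, 18.392, -4.016, 83.108, 1.295, 78.541, -3.26], TCP at [0.154, 0.631, 0.189] pointing down, gripper open.
Joint ranges: [-163.93, 163.93], [-17.29, 119.83], [-79.2, 71.16], [3.27, 140.29], [-89.18, 269.18], [5.43, 117.66], [-154.24, 154.24]. Speed limits (degrees/s): [147.25, 147.25, 180, 180, 180, 180, 180].

## Interface

Orientations are given as [roll, pitch, yaw] about the fixed x, y, z axes, in that order (R = Rz(yaw) Ry(pitch) Rx(roll)).
In Python, from cell import get_obs, read_camera, sign_off, silhouettes gives the robot as it stands.
- The arm moves only by the tool play_rows, never from a script. Its argument "steps" is a list that holds one entry, the list of rows, each a list of 7 numbers: the shift along the tool's x, y, z in m, then the turn, a rotation vector about the tool's x, y, z in rad, then the finger opening in m, from 0 to 0.087. A call has 1 to 12 rows; each row shifts and turns the commanded pose from where the row before left it, along the tool's axes as they then stand; what a row does not reach is not made up. A row lasts 1/10 s, in which the tool goes at most 50 mm and 8.59 degrees, less where a joint would pass 70% of its speed; a pose out of reach is approached as far as the arm can. A call is refused whole if a number of a shift passes 0.05 or a number of a turn 0.15, either way. A call with a gripper value outside its range is refused whole. The fingers move at their own pace and stop on an object; "force" is the grip in N (left out, the last holds). Time passes only in rows, so rows that do not move let the fingers close. It gives the time, the measured TCP pose, the force, the opening and the grip force at its end, in the units of the state.
- get_obs(): the state, without advancing time (a new reading comes with each control period).
- read_camera(name): name is "side" or "top"; returns a dict with "frame" (384x512x3 uint8, red, green, blue), "intrinsics" (3x3 intrinsics, pixels), "view" (4x4, takes a point from world to camera coordinates). Camera axes: x right, y up, looking along -z (the intrinsics and any distortion apply to the point x, -y, -z); pixel columns grow to the right and rows downward; lengths in m; the calibration is good to about 2 mm. A picture is of the moment at which its call begins. There is no depth.
- sign_off(): hands the job in; it is judged then, once.
Trained networks look in the newest picture that a camera, given by its name, has taken for a name from the list of things; names that differ only in an ending like _2 or _b are one class to them, and where a whole thing is asked for, a point or a joint stands for the part that bears it (a point fixed in the world has none). Each returns a list of dicts, best first, with "p" (0 to 1); they miss things now and then, are a little off and sometimes report something else, mostly with a low value. They report only what shows in the picture. A call takes as long as a camera call. They do not tell look-alikes from the thing itself.
- silhouettes(camera, name): "pixels" (384x512 bool, what is visible of it) and "extent" ([left, top, right, bottom] in pixels, round what is visible of it).
The state is a dict: "time_s": time; "qpos": joint angles; "joint_velocities": joint speeds; "effort": joint torques, N m; "tool_pos": TCP position; "tool_rot": TCP orientation; "force": force on the tool from outside, world axes, zero at the start; "wrist_torque": the same for the moment, N m; "grip_width": finger opening in m; "grasp_force": force on a finger pad.
Only numpy, scipy, OpenCV 4.12 (cv2) and the standard library are available. Lean on these libraries where they do the work, as an engineer would, in place of code of your own. Each camera call takes 0.05 s, during which the arm holds its last target. There are 200 camera calls.

## Working session

There is one attempt and no reset: what is moved stays moved. The work goes in short steps, Python scripts to look and compute and a tool call to move; the robot and the scene stay as the last step left them, time stands still between calls to the robot, and variables do not carry over. Pictures are saved under pics/ and viewed, at most 14 in all, crops included, and the job is handed in when it is done.

Besides the shell and the picture viewer there is one more tool, called after "Request:" in YAML: its name, and indented under it one key for each argument. play_rows: Moves the arm, as the interface text tells. Its arguments: {"type":"object","properties":{"steps":{"type":"array","items":{"type":"array","items":{"type":"array","items":{"type":"number"}}}},"force":{"type":"number"}},"required":["steps"]}

```bash
mkdir -p pics; ls; python3 - <<'E'
from cell import *
import cv2,json
print(get_obs())
for c in("side","top"):
    r=read_camera(c); cv2.imwrite(f"pics/{c}0.png",cv2.resize(r["frame"][:,:,::-1],(800,600)));print(c,r["intrinsics"].tolist(),r["view"].tolist(),r.keys())
    for n in["blank1_mid","board","chest_drawer0","chest_drawer0_handle","battery_mid","tape_mid","driver_mid","glue","cup","plane","jar","sander"]:
        for d in silhouettes(c,n): print(n,round(d["p"],2),d["extent"],end=";")
    print()
E
```

```text
pics
{'time_s': 0.0, 'qpos': array([-75.45087029,  18.44099022,  -4.01595113,  83.17561222,
         1.29531226,  78.54089483,  -3.26010825]), 'joint_velocities': array([-0.03579234, -0.19329834,  0.04572284,  0.12115312,  0.05583435,
        0.01020402,  0.03380597]), 'effort': array([-3.86726852e-04, -4.91293430e+01, -4.03958643e-01, -3.12529457e+01,
       -6.37920317e-02,  4.42351517e-02,  1.97982804e-04]), 'tool_pos': array([0.15430095, 0.63077281, 0.18743354]), 'tool_rot': array([-1.79887767e+02,  5.95219049e-03,  1.66260994e+02]), 'force': array([ 0.32276473, -0.6645005 ,  0.03904868]), 'wrist_torque': array([ 0.0122326 , -0.02540126,  0.00564952]), 'grasp_force': 0.0, 'grip_width': 0.08687365494158977}
side [[365.3232472853093, 0.0, 252.5444698839686], [0.0, 365.3232472853093, 187.79346765278987], [0.0, 0.0, 1.0]] [[-0.945531449190098, -0.32552689663018536, -0.0015868720156248096, 0.5133672152601524], [0.23608637696683563, -0.6890808170096241, 0.6851502391738781, -0.2004257212528594], [-0.2241283141487182, 0.6474564596941401, 0.7284000491468847, -0.9696666553942719], [0.0, 0.
[... 1563 characters left out ...]
215.5, 185.9, 231.3];board 0.77 [95.0, 138.3, 210.7, 240.3];chest_drawer0 0.67 [307.0, 160.0, 402.5, 206.1];chest_drawer0 0.54 [86.6, 201.2, 124.8, 225.8];chest_drawer0_handle 0.86 [304.6, 161.5, 402.9, 210.1];battery_mid 0.8 [239.2, 218.1, 260.3, 243.4];battery_mid 0.8 [382.6, 278.3, 406.1, 302.6];battery_mid 0.61 [281.3, 223.6, 301.2, 251.6];tape_mid 0.7 [242.0, 182.8, 257.4, 210.4];tape_mid 0.57 [266.0, 97.8, 282.5, 133.1];glue 0.81 [267.6, 99.8, 282.5, 133.8];glue 0.5 [83.3, 204.9, 125.0, 227.1];cup 0.56 [237.9, 97.7, 262.3, 128.3];plane 0.56 [148.5, 253.7, 168.8, 301.6];plane 0.23 [237.3, 95.4, 261.5, 127.7];jar 0.62 [222.4, 123.9, 241.2, 145.5];sander 0.65 [318.7, 264.0, 356.3, 290.2];
```

View pics/side0.png

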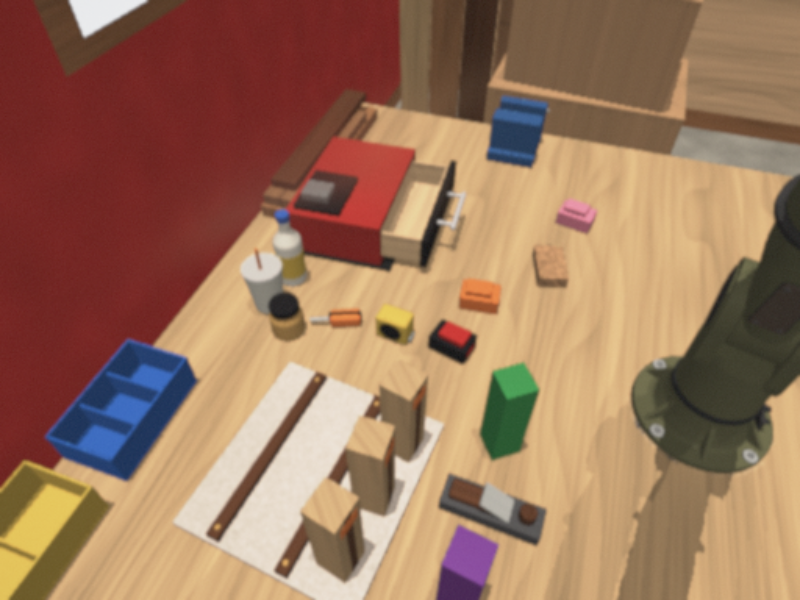

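View pics/top0.png

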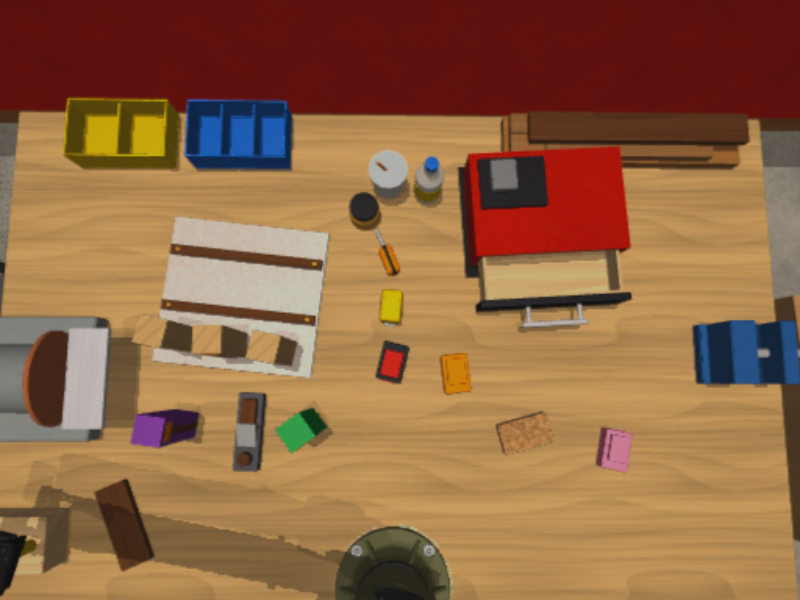

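The side view (800x600) shows three light-wood blanks at (405,410), (370,465) and (333,530). Near them are a green look-alike at (508,410) and a purple one at (468,565). The battery, black with a red top, is at (452,340), with orange at (480,295) and pink at (577,215) look-alikes. The tape is at (395,323), the driver at (345,318), and the drawer's handle at (453,208). By the description I choose the three wood blanks and the black/red battery.

Next I'll measure positions and take one close crop to check.

```bash
cat > h.py <<'E'
import numpy as np, cv2
from cell import *
def ray(r,u,v,z):
    K=r["intrinsics"];T=np.array(r["view"]);R=T[:3,:3];t=T[:3,3];C=-R.T@t
    d=R.T@np.array([(u-K[0,2])/K[0,0],-(v-K[1,2])/K[1,1],-1.0])
    return C+d*(z-C[2])/d[2]
def proj(r,P):
    K=r["intrinsics"];T=np.array(r["view"]);p=np.atleast_2d(P)@T[:3,:3].T+T[:3,3]
    return np.c_[K[0,2]+K[0,0]*p[:,0]/-p[:,2],K[1,2]-K[1,1]*p[:,1]/-p[:,2]]
def hsv(r): return cv2.cvtColor(r["frame"],cv2.COLOR_RGB2HSV)
def blobs(r,lo,hi,z,amin=40,roi=None):
    m=cv2.inRange(hsv(r),np.array(lo),np.array(hi))
    if roi: k=np.zeros_like(m);k[roi[1]:roi[3],roi[0]:roi[2]]=1;m=m*k
    out=[]
    for c in cv2.findContours(m,cv2.RETR_EXTERNAL,cv2.CHAIN_APPROX_NONE)[0]:
        if cv2.contourArea(c)<amin: continue
        w=np.array([ray(r,*p[0],z)[:2] for p in c]).astype(np.float32)
        (cx,cy),(a,b),ang=cv2.minAreaRect(w); M=cv2.moments(w.reshape(-1,1,2))
        u=c[:,0].mean(0)
        out.append((u.round(0).tolist(),round(cx,4),round(cy,4),round(a,4),round(b,4),round(ang,1)))
    return out
E
python3 - <<'E'
from h import *
r=read_camera("top"); s=read_camera("side")
print("board",blobs(r,(0,0,130),(179,60,255),.01,300,(90,130,220,250)))
print("batten",blobs(r,(0,60,40),(25,255,130),.022,60,(95,145,215,215)))
print("red",blobs(r,(0,180,120),(8,255,255),.048,20,(230,200,275,250)))
print("black",blobs(r,(0,0,0),(179,255,75),.03,20,(230,200,270,250)))
print("yellow",blobs(r,(20,150,100),(32,255,255),.056,20,(230,170,270,220)))
print("orange",blobs(r,(5,150,100),(20,255,255),.028,10,(235,150,265,180)))
a=r["frame"][135:245,80:220,::-1];b=s["frame"][225:384,170:300,::-1]
a=cv2.resize(a,None,fx=3.2,fy=3.2,interpolation=2);b=cv2.resize(b,None,fx=2.7,fy=2.7,interpolation=2)
h=max(a.shape[0],b.shape[0]);f=lambda i:cv2.copyMakeBorder(i,0,h-i.shape[0],0,0,0)
o=np.hstack([f(a),f(b)]);print(o.shape,a.shape);cv2.imwrite("pics/c1.png",o)
E
```

```text
board [([156.0, 193.0], 0.5682, 0.3084, 0.3204, 0.2988, 83.9)]
batten [([113.0, 211.0], 0.5015, 0.4307, 0.0282, 0.0532, 0.1), ([152.0, 200.0], 0.5331, 0.312, 0.3105, 0.021, 84.1), ([157.0, 164.0], 0.6469, 0.2998, 0.3112, 0.0208, 83.9)]
red [([250.0, 232.0], 0.4301, 0.0028, 0.035, 0.0487, 76.1)]
black [([251.0, 231.0], 0.4337, 0.001, 0.0485, 0.0743, 76.1)]
yellow [([250.0, 195.0], 0.5443, 0.0041, 0.0621, 0.0431, 0.1)]
orange [([249.0, 166.0], 0.6412, 0.0088, 0.0639, 0.0303, 21.8)]
(429, 799, 3) (352, 448, 3)
```

View pics/c1.png

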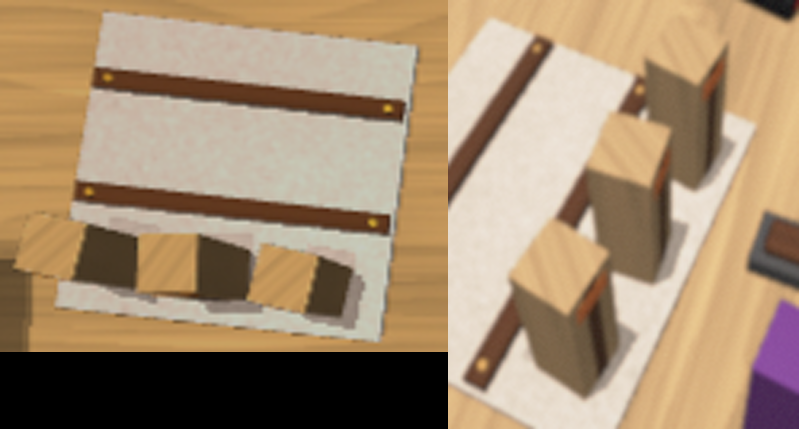

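The crop shows three light-wood blanks on the board. Each has a dark stripe and an orange patch facing the robot, with tops at crop pixels (283,278), (167,263) and (50,245). Now I'll fit their poses from the corners.

```bash
python3 - <<'E'
from h import *
from scipy.optimize import least_squares
r=read_camera("top"); s=read_camera("side")
T=[[(260,245),(318,255),(310,312),(248,300)],[(138,235),(198,233),(197,292),(137,292)],[(35,212),(88,222),(75,277),(15,270)]]
S=[[(645,62),(685,20),(727,45),(705,85)],[(590,160),(617,112),(671,128),(650,180)],[(510,272),(553,222),(610,253),(575,312)]]
st=np.array([.5233,.313]);X=np.array([np.cos(np.radians(-6)),np.sin(np.radians(-6))]);Y=np.array([-X[1],X[0]])
def P(p,z=.19):
    c,q=np.cos(p[2]),np.sin(p[2])
    return np.array([[p[0]+c*a-q*b,p[1]+q*a+c*b,z] for a,b in((.025,.025),(.025,-.025),(-.025,-.025),(-.025,.025))])
for t,k in zip(T,S):
    t=np.array(t)/3.2+[80,135]-.3; k=(np.array(k)-[448,0])/2.7+[170,225]-.3
    w0=np.mean([ray(r,*u,.19)[:2] for u in t],0); w1=np.mean([ray(s,*u,.19)[:2] for u in k],0)
    f=lambda p:(proj(r,P(p))-t).ravel()
    a=least_squares(f,[*w0,-.1]); 
    best=min((least_squares(lambda p:np.r_[(proj(r,P(p))-t).ravel(),.7*(proj(s,P(p))-np.roll(k,n,0)).ravel()],[*w0,-.1]) for n in range(4)),key=lambda q:q.cost)
    d=best.x[:2]-st
    print(w0.round(4),w1.round(4),"top",a.x.round(4),np.degrees(a.x[2]).round(1),"both",best.x.round(4),np.degrees(best.x[2]).round(1),"cost",round(best.cost,1),"rel",(d@X).round(4),(d@Y).round(4))
m=hsv(r)
print("handle",blobs(r,(0,0,140),(179,40,255),.065,8,(320,190,390,215)),"\nfront",blobs(r,(0,0,0),(179,255,60),.092,40,(295,180,410,205)))
print("red unit",blobs(r,(0,180,90),(6,255,255),.103,400,(290,90,410,165)))
print("jar",[ (d["p"],d["extent"]) for d in silhouettes("top","jar")])
E
```

```text
[0.4549 0.2221] [0.4485 0.2274] top [ 0.4549  0.2221 -0.162 ] -9.3 both [ 0.4524  0.2237 -0.1806] -10.3 cost 11.8 rel -0.0612 -0.0963
[0.4673 0.3197] [0.4639 0.3187] top [0.4673 0.3197 0.0233] 1.3 both [0.4658 0.319  0.0019] 0.1 cost 5.5 rel -0.0579 -0.0
[0.482  0.4154] [0.477  0.4185] top [ 0.482   0.4154 -0.1881] -10.8 both [ 0.4796  0.4167 -0.1937] -11.1 cost 9.4 rel -0.0543 0.0986
handle [([355.0, 204.0], 0.5226, -0.3153, 0.0367, 0.1267, 3.6)] 
front [([354.0, 193.0], 0.547, -0.309, 0.0204, 0.2985, 3.3)]
red unit [([351.0, 128.0], 0.745, -0.3023, 0.2063, 0.3022, 3.4)]
jar [(0.84, [223.1, 125.7, 240.7, 148.4]), (0.55, [121.8, 207.7, 156.8, 229.4])]
```

Request:
play_rows:
  steps:
    - [[0,0,-0.03,0,0,-0.047,0.08],[-0.0362,-0.0149,-0.005,0,0,0,0.08],[-0.0362,-0.0149,-0.005,0,0,0,0.08],[-0.0362,-0.0149,-0.005,0,0,0,0.08],[-0.0362,-0.0149,-0.005,0,0,0,0.08],[-0.0362,-0.0149,-0.005,0,0,0,0.08],[-0.0362,-0.0149,-0.005,0,0,0,0.08],[-0.0362,-0.0149,-0.005,0,0,0,0.08],[-0.0362,-0.0149,-0.005,0,0,0,0.08],[-0.0362,-0.0149,-0.005,0,0,0,0.08],[-0.0362,-0.0149,0,0,0,0,0.08],[0,0,0,0,0,0,0.08]]

```text
time_s: 2.75
tool_pos: [0.4876, 0.4095, 0.2637]
tool_rot: [-179.9, 0.3, 168.3]
force: [0.5, -0.3, -0.5]
grip_width: 0.08
grasp_force: 0.0
```

Request:
play_rows:
  force: 25
  steps:
    - [[0.0077,0.0051,0,0,0,-0.012,0.08],[0,0,0.03,0,0,0,0.08],[0,0,0.03,0,0,0,0.08],[0,0,0.03,0,0,0,0.08],[0,0,0.029,0,0,0,0.08],[0,0,0,0,0,0,0.08],[0,0,0,0,0,0,0.04],[0,0,0,0,0,0,0.04],[0,0,0,0,0,0,0.04],[0,0,0,0,0,0,0.04],[0,0,0,0,0,0,0.04]]

```text
time_s: 3.85
tool_pos: [0.475, 0.4224, 0.1457]
tool_rot: [179.9, 0.1, 169.6]
force: [-0.6, -0.8, 2.6]
grip_width: 0.0501
grasp_force: 24.8
```

Request:
play_rows:
  steps:
    - [[0,0,0,0,0,-0.04,0.04],[0,0,0,0,0,-0.037,0.04],[-0.006,0,0,0,0,0,0.04],[-0.006,0,0,0,0,0,0.04],[-0.006,0,0,0,0,0,0.04],[-0.002,0,0,0,0,0,0.04],[-0.002,0,0,0,0,0,0.04],[0,0,0,0,0,0,0.04],[0,0,0,0,0,0,0.04]]

```text
time_s: 4.75
tool_pos: [0.4975, 0.4208, 0.1475]
tool_rot: [179.8, 0.1, 174.0]
force: [-2.8, -1.0, 10.2]
grip_width: 0.0495
grasp_force: 25.0
```

```bash
python3 - <<'E'
from h import *
o=get_obs();print(o["force"],o["wrist_torque"],o["tool_pos"],o["tool_rot"])
r=read_camera("side");cv2.imwrite("pics/c2.png",cv2.resize(r["frame"][200:384,100:300,::-1],None,fx=3.2,fy=3.2,interpolation=2))
E
```

```text
[-2.79236593 -1.01594143 10.1752379 ] [-0.27291228  0.52025877 -0.00754655] [0.49753219 0.42075675 0.14750478] [1.79830278e+02 1.07732513e-01 1.73975705e+02]
```

View pics/c2.png

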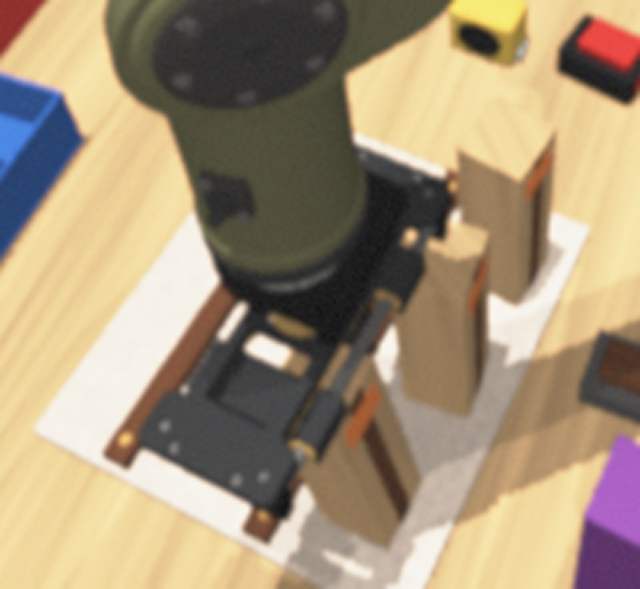

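The held blank dragged its foot and leans about 8°. I'll move back to stand it up, grip harder, and slide it with the weight nearly off the board.

Request:
play_rows:
  steps:
    - [[0.006,0,-0.001,0,0,0,0.04],[0.006,0,0,0,0,0,0.04],[0.006,0,0,0,0,0,0.04],[0.004,0,0.001,0,0,0,0.04],[0,0,0,0,0,0,0.04],[0,0,0,0,0,0,0.056],[0,0,0,0,0,0,0.056],[0,0,0,0,0,0,0.056],[0,0,0,0,0,0,0.056]]

```text
time_s: 5.7
tool_pos: [0.474, 0.4224, 0.1439]
tool_rot: [-180.0, -0.1, 174.1]
force: [0.2, 0.1, -0.4]
grip_width: 0.056
grasp_force: 0.0
```

Request:
play_rows:
  force: 60
  steps:
    - [[0,0,0,0,0,0,0.04],[0,0,0,0,0,0,0.04],[0,0,0,0,0,0,0.04],[0,0,0,0,0,0,0.04],[0,0,-0.002,0,0,0,0.04],[0,0,-0.001,0,0,0,0.04],[0,0,0,0,0,0,0.04]]

```text
time_s: 6.4
tool_pos: [0.4745, 0.4223, 0.1474]
tool_rot: [-180.0, -0.0, 174.1]
force: [-0.6, 0.2, -3.0]
grip_width: 0.0492
grasp_force: 59.9
```

```bash
python3 - <<'E'
from h import *
o=get_obs();print(o["force"],o["wrist_torque"],o["tool_pos"],o["tool_rot"])
r=read_camera("side");cv2.imwrite("pics/c3.png",cv2.resize(r["frame"][250:384,120:280,::-1],None,fx=4,fy=4,interpolation=2))
E
```

```text
[-0.62958433  0.15616871 -2.96132748] [ 0.00522891 -0.01927658  0.01661054] [0.4744798  0.42232326 0.14744495] [-1.79998641e+02 -8.32084646e-03  1.74058573e+02]
```

View pics/c3.png

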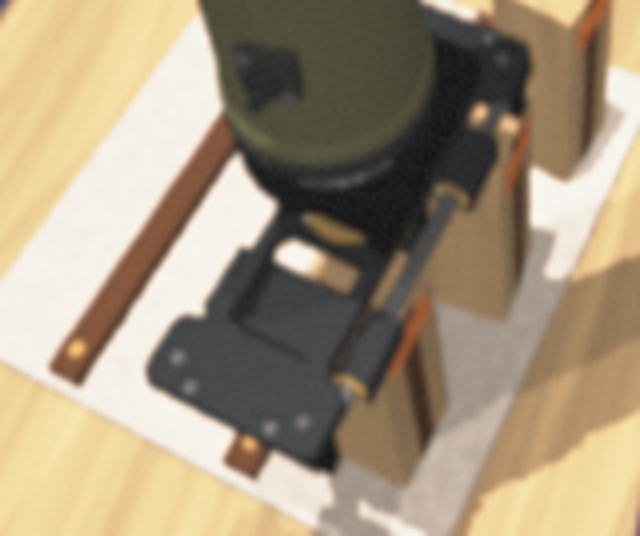

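Request:
play_rows:
  steps:
    - [[-0.008,0,0,0,0,0,0.04],[-0.008,0,0,0,0,0,0.04],[-0.006,0,0,0,0,0,0.04],[-0.002,0,0,0,0,0,0.04],[-0.001,0,0.001,0,0,0,0.04],[-0.001,0,0,0,0,0,0.04],[0,0,0,0,0,0,0.04]]

```text
time_s: 7.15
tool_pos: [0.5002, 0.4197, 0.1464]
tool_rot: [-180.0, -0.0, 174.1]
force: [0.5, 0.2, -3.6]
grip_width: 0.0495
grasp_force: 59.9
```

Request:
play_rows:
  steps:
    - [[-0.001,0,0,0,0,0,0.04],[-0.001,0,0,0,0,0,0.04],[-0.001,0,0,0,0,0,0.04]]

```text
time_s: 7.45
tool_pos: [0.5027, 0.4196, 0.1467]
tool_rot: [180.0, -0.1, 174.1]
force: [-1.9, -0.4, -2.6]
grip_width: 0.0493
grasp_force: 59.9
```

Request:
play_rows:
  steps:
    - [[-0.001,0,0,0,0,0,0.04],[-0.001,0,0,0,0,0,0.04]]

```text
time_s: 7.65
tool_pos: [0.5045, 0.4195, 0.1466]
tool_rot: [180.0, -0.1, 174.1]
force: [-3.4, 0.4, -1.5]
grip_width: 0.0495
grasp_force: 59.9
```

Request:
play_rows:
  steps:
    - [[-0.001,0,0,0,0,0,0.04],[-0.001,0,0,0,0,0,0.04]]

```text
time_s: 7.85
tool_pos: [0.5069, 0.4192, 0.1466]
tool_rot: [180.0, -0.0, 174.1]
force: [-2.6, 1.3, -1.2]
grip_width: 0.0491
grasp_force: 60.0
```

Request:
play_rows:
  steps:
    - [[0.002,0,0.001,0,0,0,0.04],[0,0,0.001,0,0,0,0.04],[-0.001,0,0,0,0,0,0.04],[0,0,0,0,0,0,0.04]]

```text
time_s: 8.25
tool_pos: [0.5066, 0.4191, 0.1453]
tool_rot: [180.0, 0.0, 174.0]
force: [-4.7, -0.4, 3.4]
grip_width: 0.0496
grasp_force: 60.0
```

Request:
play_rows:
  force: 12
  steps:
    - [[0,0,0,0,0,0,0.04],[-0.011,0,-0.0015,0,0,0,0.04],[-0.011,0,-0.0012,0,0,0,0.04],[-0.0125,0,0,0,0,0,0.04],[-0.0125,0,0.001,0,0,0,0.04],[-0.0123,0,0.0025,0,0,0,0.04],[-0.0123,0,0.003,0,0,0,0.04],[-0.0116,0,0.0045,0,0,0,0.04],[-0.0116,0,0.0052,0,0,0,0.04]]

```text
time_s: 9.15
tool_pos: [0.6018, 0.409, 0.1306]
tool_rot: [180.0, 0.0, 174.0]
force: [-1.0, -0.3, -1.6]
grip_width: 0.0498
grasp_force: 12.0
```

```bash
python3 - <<'E'
from h import *
o=get_obs();print(o["force"],o["wrist_torque"],o["tool_pos"],o["tool_rot"])
r=read_camera("side");cv2.imwrite("pics/c4.png",cv2.resize(r["frame"][250:384,120:280,::-1],None,fx=4,fy=4,interpolation=2))
E
```

```text
[-0.98327793 -0.26164363 -1.55401286] [-0.03313898  0.26217857 -0.00977066] [0.60181143 0.40901103 0.13060833] [1.79998028e+02 8.54307570e-03 1.74047787e+02]
```

View pics/c4.png

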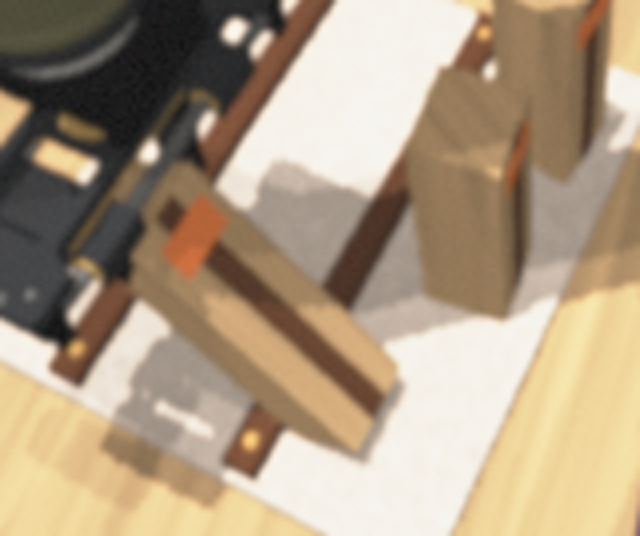

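The blank is tipping cleanly over the stop batten with its marked face upward. I'll continue the arc.

Request:
play_rows:
  steps:
    - [[-0.0106,0,0.0065,0,0,0,0.04],[-0.0105,0,0.007,0,0,0,0.04],[-0.009,0,0.0085,0,0,0,0.04],[-0.0088,0,0.0086,0,0,0,0.04],[-0.0075,0,0.01,0,0,0,0.04],[-0.007,0,0.01,0,0,0,0.04],[-0.0055,0,0.011,0,0,0,0.04],[-0.005,0,0.0113,0,0,0,0.04],[-0.004,0,0.012,0,0,0,0.04],[-0.0025,0,0.011,0,0,0,0.04],[0,0,0,0,0,0,0.04],[0,0,0,0,0,0,0.04]]

```text
time_s: 10.4
tool_pos: [0.6698, 0.4017, 0.0343]
tool_rot: [-179.9, -0.1, 174.1]
force: [-1.1, 0.3, -1.9]
grip_width: 0.0499
grasp_force: 12.0
```

```bash
python3 - <<'E'
from h import *
o=get_obs();print(o["force"],o["wrist_torque"],o["tool_pos"],o["tool_rot"])
r=read_camera("side");s=read_camera("top");a=cv2.resize(r["frame"][250:384,120:280,::-1],None,fx=2.5,fy=2.5,interpolation=2);b=cv2.resize(s["frame"][135:269,60:220,::-1],None,fx=2.4,fy=2.5,interpolation=2)
cv2.imwrite("pics/c5.png",np.hstack([a,b]))
E
```

```text
[-1.11706883  0.28514646 -1.90955275] [-0.11207115  0.01906604  0.06399664] [0.66980387 0.40170065 0.03428076] [-1.79939291e+02 -1.02063517e-01  1.74076015e+02]
```

View pics/c5.png

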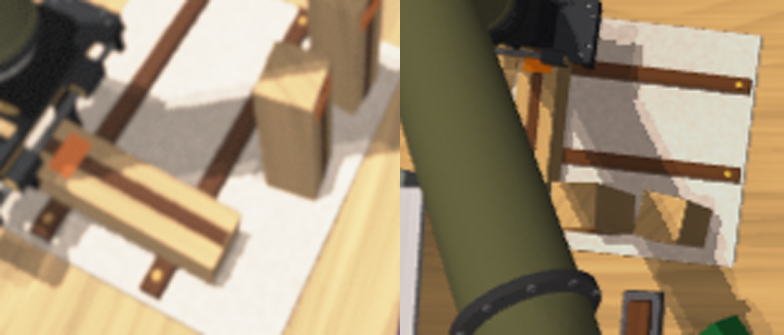

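Request:
play_rows:
  steps:
    - [[0,0,0.003,0,0,0,0.04],[0,0,0.001,0,0,0,0.05],[0,0,0,0,0,0,0.064],[0,0,0,0,0,0,0.064],[0,0,0,0,0,0,0.064],[0,0,-0.02,0,0,0,0.064],[0,0,-0.04,0,0,0,0.064],[0,0,-0.04,0,0,0,0.07],[0,0,-0.04,0,0,0,0.08],[0,0,-0.04,0,0,0,0.08],[0,0,-0.04,0,0,0,0.08]]

```text
time_s: 11.6
tool_pos: [0.6705, 0.4019, 0.2534]
tool_rot: [180.0, 0.0, 174.1]
force: [0.8, 0.4, -0.3]
grip_width: 0.0787
grasp_force: 0.0
```

Request:
play_rows:
  steps:
    - [[0.0323,-0.0172,0,0,0,0,0.08],[0.0323,-0.0172,0,0,0,0,0.08],[0.0323,-0.0172,0,0,0,0,0.08],[0.0323,-0.0172,0,0,0,0,0.08],[0.0323,-0.0172,0,0,0,0,0.08],[0.0323,-0.0172,0,0,0,-0.087,0.08],[0,0,0,0,0,0,0.08],[0,0,0,0,0,0,0.08]]

```text
time_s: 12.4
tool_pos: [0.4672, 0.3195, 0.2521]
tool_rot: [179.9, 0.1, 179.0]
force: [0.6, 0.1, 0.6]
grip_width: 0.0803
grasp_force: 0.0
```

```bash
python3 - <<'E'
from h import *
s=read_camera("top")
print("stripe/blank1 top",blobs(s,(0,90,30),(18,255,110),.072,30,(60,120,140,240)))
r=read_camera("side");a=cv2.resize(r["frame"][230:384,110:280,::-1],None,fx=2.3,fy=2.5,interpolation=2);b=cv2.resize(s["frame"][115:269,60:220,::-1],None,fx=2.4,fy=2.5,interpolation=2)
cv2.imwrite("pics/c6.png",np.hstack([a,b]))
E
```

```text
stripe/blank1 top [([117.0, 176.0], 0.599, 0.4087, 0.0127, 0.0821, 82.2), ([129.0, 173.0], 0.6028, 0.3642, 0.0354, 0.1335, 84.1)]
```

View pics/c6.png

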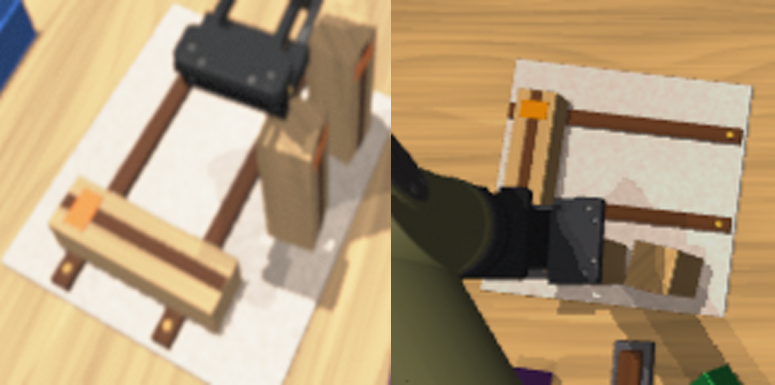

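Blank C lies flat across both battens with its orange patch up. Now the middle blank, using the same sequence.

Request:
play_rows:
  force: 60
  steps:
    - [[0,0,0.036,0,0,0,0.08],[0,0,0.036,0,0,0,0.08],[0,0,0.035,0,0,0,0.08],[0,0,0,0,0,0,0.08],[0,0,0,0,0,0,0.06],[0,0,0,0,0,0,0.04],[0,0,0,0,0,0,0.04],[0,0,0,0,0,0,0.04],[0,0,0,0,0,0,0.04],[0,0,-0.002,0,0,0,0.04],[0,0,-0.001,0,0,0,0.04],[0,0,0,0,0,0,0.04]]

```text
time_s: 13.7
tool_pos: [0.4669, 0.319, 0.1467]
tool_rot: [-180.0, -0.0, 179.0]
force: [0.4, 0.5, -4.0]
grip_width: 0.0495
grasp_force: 59.8
```

Request:
play_rows:
  steps:
    - [[0,0,0,0,0,0.045,0.04],[0,0,0,0,0,0.042,0.04],[-0.007,0,0,0,0,0,0.04],[-0.007,0,0,0,0,0,0.04],[-0.007,0,0,0,0,0,0.04],[-0.004,0,0,0,0,0,0.04],[-0.001,0,0.001,0,0,0,0.04],[-0.001,0,0,0,0,0,0.04],[0,0,0,0,0,0,0.04]]

```text
time_s: 14.6
tool_pos: [0.494, 0.3165, 0.1461]
tool_rot: [-180.0, -0.0, 174.1]
force: [0.3, -0.3, -4.5]
grip_width: 0.0494
grasp_force: 59.8
```

Request:
play_rows:
  steps:
    - [[-0.001,0,0,0,0,0,0.04],[-0.001,0,0,0,0,0,0.04]]

```text
time_s: 14.8
tool_pos: [0.496, 0.3165, 0.1463]
tool_rot: [180.0, 0.0, 174.1]
force: [0.3, 0.7, -3.5]
grip_width: 0.0493
grasp_force: 59.8
```

Request:
play_rows:
  steps:
    - [[-0.001,0,0,0,0,0,0.04],[-0.001,0,0,0,0,0,0.04]]

```text
time_s: 15.0
tool_pos: [0.4982, 0.3161, 0.1463]
tool_rot: [180.0, 0.0, 174.1]
force: [0.3, 0.3, -3.1]
grip_width: 0.0492
grasp_force: 59.8
```

Request:
play_rows:
  steps:
    - [[-0.001,0,0,0,0,0,0.04],[-0.001,0,0,0,0,0,0.04]]

```text
time_s: 15.2
tool_pos: [0.4998, 0.3159, 0.1461]
tool_rot: [-180.0, -0.0, 174.1]
force: [-0.7, -0.2, -3.8]
grip_width: 0.0494
grasp_force: 59.8
```

Request:
play_rows:
  steps:
    - [[-0.001,0,0,0,0,0,0.04],[-0.001,0,0,0,0,0,0.04]]

```text
time_s: 15.4
tool_pos: [0.5015, 0.3158, 0.1461]
tool_rot: [-180.0, -0.1, 174.1]
force: [-2.5, -0.2, -3.7]
grip_width: 0.0492
grasp_force: 59.8
```

Request:
play_rows:
  steps:
    - [[-0.001,0,0,0,0,0,0.04],[-0.001,0,0,0,0,0,0.04]]

```text
time_s: 15.6
tool_pos: [0.5034, 0.3156, 0.146]
tool_rot: [-180.0, -0.1, 174.1]
force: [-1.8, 0.1, -2.5]
grip_width: 0.0493
grasp_force: 59.8
```

Request:
play_rows:
  steps:
    - [[0.002,0,0.001,0,0,0,0.04],[0,0,0.001,0,0,0,0.04],[-0.001,0,0,0,0,0,0.04],[0,0,0,0,0,0,0.04]]

```text
time_s: 16.0
tool_pos: [0.5034, 0.3158, 0.1459]
tool_rot: [179.9, 0.1, 174.1]
force: [-4.1, -0.7, 5.8]
grip_width: 0.0494
grasp_force: 59.8
```

Request:
play_rows:
  force: 12
  steps:
    - [[0,0,0,0,0,0,0.04],[-0.011,0,-0.0012,0,0,0,0.04],[-0.0113,0,-0.0005,0,0,0,0.04],[-0.0124,0,0.0008,0,0,0,0.04],[-0.0124,0,0.0017,0,0,0,0.04],[-0.0121,0,0.003,0,0,0,0.04],[-0.0119,0,0.0038,0,0,0,0.04],[-0.0114,0,0.005,0,0,0,0.04],[-0.011,0,0.0058,0,0,0,0.04]]

```text
time_s: 16.9
tool_pos: [0.5975, 0.3055, 0.1253]
tool_rot: [-180.0, 0.0, 174.0]
force: [0.9, 0.5, 1.2]
grip_width: 0.05
grasp_force: 12.0
```

Request:
play_rows:
  steps:
    - [[-0.0101,0,0.007,0,0,0,0.04],[-0.01,0,0.0076,0,0,0,0.04],[-0.0085,0,0.0087,0,0,0,0.04],[-0.008,0,0.0091,0,0,0,0.04],[-0.007,0,0.0102,0,0,0,0.04],[-0.006,0,0.0104,0,0,0,0.04],[-0.005,0,0.0112,0,0,0,0.04],[-0.0045,0,0.0114,0,0,0,0.04],[-0.003,0,0.012,0,0,0,0.04],[-0.002,0,0.011,0,0,0,0.04],[0,0,0,0,0,0,0.04],[0,0,0,0,0,0,0.04]]

```text
time_s: 18.1
tool_pos: [0.6587, 0.2991, 0.0263]
tool_rot: [-179.9, -0.1, 174.1]
force: [-1.0, -0.0, -2.3]
grip_width: 0.0496
grasp_force: 12.0
```

```bash
python3 - <<'E'
from h import *
r=read_camera("side");s=read_camera("top");a=cv2.resize(r["frame"][230:384,110:280,::-1],None,fx=2.3,fy=2.5,interpolation=2);b=cv2.resize(s["frame"][115:269,60:220,::-1],None,fx=2.4,fy=2.5,interpolation=2)
cv2.imwrite("pics/c7.png",np.hstack([a,b]))
E
```

```text
(no output)
```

View pics/c7.png

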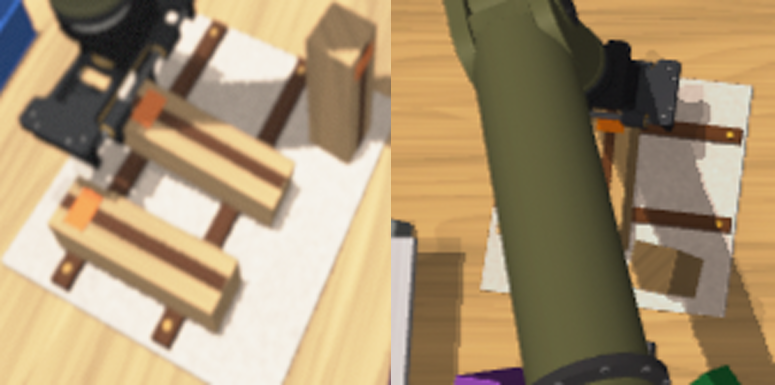

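Request:
play_rows:
  steps:
    - [[0,0,0.002,0,0,0,0.04],[0,0,0.001,0,0,0,0.05],[0,0,0,0,0,0,0.064],[0,0,0,0,0,0,0.064],[0,0,0,0,0,0,0.064],[0,0,-0.027,0,0,0,0.064],[0,0,-0.04,0,0,0,0.064],[0,0,-0.04,0,0,0,0.07],[0,0,-0.04,0,0,0,0.08],[0,0,-0.04,0,0,0,0.08],[0,0,-0.04,0,0,0,0.08]]

```text
time_s: 19.3
tool_pos: [0.6597, 0.2992, 0.2534]
tool_rot: [180.0, 0.0, 174.1]
force: [0.2, 1.0, 0.1]
grip_width: 0.0788
grasp_force: 0.0
```

Request:
play_rows:
  steps:
    - [[0.0327,-0.0162,0,0,0,0,0.08],[0.0327,-0.0162,0,0,0,0,0.08],[0.0327,-0.0162,0,0,0,0,0.08],[0.0327,-0.0162,0,0,0,0,0.08],[0.0327,-0.0162,0,0,0,0,0.08],[0.0327,-0.0162,0,0,0,0.07,0.08],[0,0,0,0,0,0,0.08],[0,0,0,0,0,0,0.08]]

```text
time_s: 20.1
tool_pos: [0.4547, 0.2231, 0.2521]
tool_rot: [179.9, 0.1, 170.1]
force: [0.1, 0.0, 0.2]
grip_width: 0.0796
grasp_force: 0.0
```

Request:
play_rows:
  force: 60
  steps:
    - [[0,0,0.036,0,0,0,0.08],[0,0,0.036,0,0,0,0.08],[0,0,0.035,0,0,0,0.08],[0,0,0,0,0,0,0.08],[0,0,0,0,0,0,0.06],[0,0,0,0,0,0,0.04],[0,0,0,0,0,0,0.04],[0,0,0,0,0,0,0.04],[0,0,0,0,0,0,0.04]]

```text
time_s: 21.0
tool_pos: [0.4552, 0.2234, 0.1453]
tool_rot: [179.9, 0.1, 170.0]
force: [0.3, 0.4, 2.7]
grip_width: 0.0492
grasp_force: 59.6
```

Request:
play_rows:
  steps:
    - [[0,0,-0.002,0,0,0,0.04],[0,0,-0.001,0,0,0,0.04],[0,0,0,0,0,-0.035,0.04],[0,0,0,0,0,-0.035,0.04],[-0.007,0,0,0,0,0,0.04],[-0.007,0,0,0,0,0,0.04],[-0.007,0,0,0,0,0,0.04],[-0.004,0,0,0,0,0,0.04],[-0.001,0,0.001,0,0,0,0.04],[-0.001,0,0,0,0,0,0.04],[0,0,0,0,0,0,0.04]]

```text
time_s: 22.1
tool_pos: [0.4814, 0.2201, 0.146]
tool_rot: [-180.0, -0.0, 174.1]
force: [0.6, -0.7, -2.3]
grip_width: 0.0495
grasp_force: 59.6
```

Request:
play_rows:
  steps:
    - [[-0.001,0,0,0,0,0,0.04],[-0.001,0,0,0,0,0,0.04]]

```text
time_s: 22.3
tool_pos: [0.4834, 0.22, 0.1463]
tool_rot: [180.0, 0.0, 174.1]
force: [0.9, 0.1, -3.1]
grip_width: 0.0495
grasp_force: 59.6
```

Request:
play_rows:
  steps:
    - [[-0.001,0,0,0,0,0,0.04],[-0.001,0,0,0,0,0,0.04]]

```text
time_s: 22.5
tool_pos: [0.4855, 0.2197, 0.1463]
tool_rot: [180.0, 0.0, 174.1]
force: [0.2, 0.0, -1.8]
grip_width: 0.0493
grasp_force: 59.6
```

Request:
play_rows:
  steps:
    - [[-0.001,0,0,0,0,0,0.04],[-0.001,0,0,0,0,0,0.04]]

```text
time_s: 22.7
tool_pos: [0.4875, 0.2195, 0.1462]
tool_rot: [180.0, 0.0, 174.1]
force: [-0.0, 1.1, -2.4]
grip_width: 0.049
grasp_force: 59.6
```

Request:
play_rows:
  steps:
    - [[-0.001,0,0,0,0,0,0.04],[-0.001,0,0,0,0,0,0.04]]

```text
time_s: 22.9
tool_pos: [0.4893, 0.2193, 0.1461]
tool_rot: [180.0, -0.0, 174.1]
force: [-0.7, 0.8, -2.8]
grip_width: 0.0493
grasp_force: 59.6
```

Request:
play_rows:
  steps:
    - [[-0.001,0,0,0,0,0,0.04],[-0.001,0,0,0,0,0,0.04]]

```text
time_s: 23.1
tool_pos: [0.4911, 0.2192, 0.1461]
tool_rot: [180.0, -0.0, 174.1]
force: [-1.9, 0.2, -2.0]
grip_width: 0.0494
grasp_force: 59.6
```

Request:
play_rows:
  steps:
    - [[0.001,0,0.001,0,0,0,0.04],[0,0,0.001,0,0,0,0.04],[-0.002,0,0,0,0,0,0.04],[0,0,0,0,0,0,0.04]]

```text
time_s: 23.5
tool_pos: [0.4928, 0.2191, 0.1458]
tool_rot: [179.9, 0.1, 174.1]
force: [-3.4, -1.6, 5.9]
grip_width: 0.0494
grasp_force: 59.6
```

Request:
play_rows:
  force: 12
  steps:
    - [[0,0,0,0,0,0,0.04],[-0.011,0,-0.0012,0,0,0,0.04],[-0.0113,0,-0.0005,0,0,0,0.04],[-0.0124,0,0.0008,0,0,0,0.04],[-0.0124,0,0.0017,0,0,0,0.04],[-0.0121,0,0.003,0,0,0,0.04],[-0.0119,0,0.0038,0,0,0,0.04],[-0.0114,0,0.005,0,0,0,0.04],[-0.011,0,0.0058,0,0,0,0.04]]

```text
time_s: 24.4
tool_pos: [0.5867, 0.209, 0.1253]
tool_rot: [-180.0, 0.0, 174.0]
force: [0.8, 0.1, 1.9]
grip_width: 0.0501
grasp_force: 12.0
```

Request:
play_rows:
  steps:
    - [[-0.0101,0,0.007,0,0,0,0.04],[-0.01,0,0.0076,0,0,0,0.04],[-0.0085,0,0.0087,0,0,0,0.04],[-0.008,0,0.0091,0,0,0,0.04],[-0.007,0,0.0102,0,0,0,0.04],[-0.006,0,0.0104,0,0,0,0.04],[-0.005,0,0.0112,0,0,0,0.04],[-0.0045,0,0.0114,0,0,0,0.04],[-0.003,0,0.012,0,0,0,0.04],[-0.002,0,0.011,0,0,0,0.04],[0,0,0,0,0,0,0.04],[0,0,0,0,0,0,0.04]]

```text
time_s: 25.6
tool_pos: [0.6483, 0.2026, 0.0264]
tool_rot: [-180.0, -0.1, 174.1]
force: [-0.1, 0.0, -1.7]
grip_width: 0.05
grasp_force: 12.0
```

Request:
play_rows:
  steps:
    - [[0,0,0.002,0,0,0,0.04],[0,0,0.001,0,0,0,0.05],[0,0,0,0,0,0,0.064],[0,0,0,0,0,0,0.064],[0,0,0,0,0,0,0.064],[0,0,-0.027,0,0,0,0.064],[0,0,-0.04,0,0,0,0.064],[0,0,-0.04,0,0,0,0.07],[0,0,-0.04,0,0,0,0.07],[0,0,-0.04,0,0,0,0.07],[0,0,0,0,0,0,0.07]]

```text
time_s: 26.7
tool_pos: [0.6527, 0.2035, 0.2192]
tool_rot: [179.7, 0.6, 174.0]
force: [0.4, -0.6, 1.0]
grip_width: 0.0695
grasp_force: 0.0
```

Request:
play_rows:
  steps:
    - [[0.0069,-0.0442,0,0,0,0,0.06],[0.0069,-0.0442,0,0,0,0,0.06],[0.0069,-0.0442,0,0,0,0,0.06],[0.0069,-0.0442,0,0,0,0,0.06],[0.0069,-0.0442,0,0,0,0,0.06],[0.0069,-0.0442,0,0,0,0,0.06],[0.0069,-0.0442,0,0,0,0,0.06],[0.0069,-0.0442,0,0,0,0,0.06],[0.0069,-0.0442,0,0,0,0,0.06],[0.0069,-0.0442,0,0,0,0,0.06],[0.0069,-0.0442,0,0,0,0,0.06],[0.0069,-0.0442,0,0,0,0,0.06]]

```text
time_s: 27.9
tool_pos: [0.5111, -0.3178, 0.211]
tool_rot: [180.0, 0.0, 174.1]
force: [0.2, -0.6, 0.4]
grip_width: 0.0601
grasp_force: 0.0
```

Request:
play_rows:
  steps:
    - [[0,0,0,0,0,0.1407,0.06],[0,0,0,0,0,0.1407,0.06],[0,0,0,0,0,0.1407,0.06],[0,0,0,0,0,0.1407,0.06],[0,0,0,0,0,0.1407,0.06],[0,0,0,0,0,0.1407,0.06],[0,0,0,0,0,0.1407,0.06],[0,0,0,0,0,0.1407,0.06],[0,0,0,0,0,0.1407,0.06],[0,0,0,0,0,0.1407,0.06],[0,0,0,0,0,0,0.06],[0,0,0,0,0,0,0.06]]

```text
time_s: 29.1
tool_pos: [0.5118, -0.3161, 0.2109]
tool_rot: [-180.0, -0.0, 93.6]
force: [-0.3, 0.6, -0.6]
grip_width: 0.0601
grasp_force: 0.0
```

```bash
cat > tools.py <<'E'
from h import *
r=read_camera("top")
print("red",blobs(r,(0,180,120),(8,255,255),.048,20,(220,190,285,260)))
print("black",blobs(r,(0,0,0),(179,255,75),.03,40,(220,190,285,260)))
print("yellow",blobs(r,(20,150,100),(32,255,255),.056,20,(220,160,285,225)))
print("orange",blobs(r,(5,150,100),(20,255,255),.028,10,(225,145,275,185)))
E
python3 tools.py; python3 - <<'E'
from h import *
print(get_obs()["qpos"].round(0))
r=read_camera("side");s=read_camera("top");a=cv2.resize(r["frame"][80:384,110:330,::-1],None,fx=1.8,fy=1.8,interpolation=2);b=cv2.resize(s["frame"][80:269,80:420,::-1],None,fx=1.2,fy=2.9*.63,interpolation=2)
h=max(a.shape[0],b.shape[0]);f=lambda i:cv2.copyMakeBorder(i,0,h-i.shape[0],0,0,0)
cv2.imwrite("pics/c8.png",np.hstack([f(a),f(b)])[:600,:800])
E
```

```text
red [([250.0, 232.0], 0.43, 0.0025, 0.0356, 0.0488, 76.2)]
black [([251.0, 231.0], 0.4341, 0.0009, 0.0485, 0.0735, 76.1)]
yellow [([250.0, 195.0], 0.5424, 0.0043, 0.0429, 0.0682, 84.1)]
orange [([249.0, 166.0], 0.6413, 0.0086, 0.0631, 0.0315, 24.4)]
[ -7.  14.  43.  90. -10.  80.  41.]
```

View pics/c8.png

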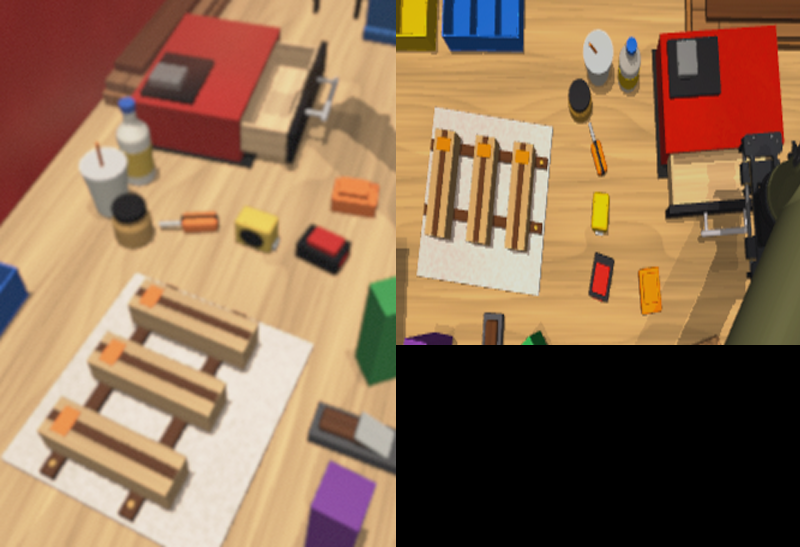

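All three blanks lie flat on both battens with orange up. Now I'll refine the handle position from the first top picture.

```bash
python3 - <<'E'
from h import *
r=read_camera("top");im=cv2.imread("pics/top0.png",0)
for c in(545,560,570):
    print(c,[(y,int(im[y,c])) for y in range(284,336,2)])
for y in (296,304,308,316,320,324,328): print(y,[ (z,ray(r,556/1.5625,y/1.5625,z)[:2].round(4).tolist()) for z in(.065,.071,.092)])
for x in(522,586): print(x,ray(r,x/1.5625,322/1.5625,.068))
print(blobs(read_camera("side"),(0,0,150),(179,50,255),.065,8,(275,110,310,150)))
E
```

```text
545 [(284, 166), (286, 167), (288, 169), (290, 169), (292, 170), (294, 170), (296, 129), (298, 39), (300, 38), (302, 38), (304, 27), (306, 23), (308, 63), (310, 104), (312, 130), (314, 147), (316, 145), (318, 145), (320, 141), (322, 168), (324, 170), (326, 123), (328, 102), (330, 109), (332, 136), (334, 137)]
560 [(284, 165), (286, 166), (288, 167), (290, 169), (292, 173), (294, 162), (296, 76), (298, 38), (300, 38), (302, 36), (304, 16), (306, 37), (308, 99), (310, 121), (312, 149), (314, 150), (316, 149), (318, 147), (320, 156), (322, 182), (324, 145), (326, 100), (328, 109), (330, 149), (332, 137), (334, 137)]
570 [(284, 164), (286, 165), (288, 167), (290, 175), (292, 175), (294, 159), (296, 49), (298, 37), (300, 37), (302, 33), (304, 20), (306, 47), (308, 87), (310, 100), (312, 117), (314, 118), (316, 118), (318, 116), (320, 151), (322, 179), (324, 135), (326, 101), (328, 111), (330, 151), (332, 139), (334, 137)]
296 [(0.065, [0.5613, -0.3219]), (0.071, [0.5604, -0.3202]), (0.092, [0.5574, -0.3143])]
304 [(0.065, [0.5454, -0.3213]), (0.071, [0.5446, -0.3197]), (0.092, [0.5419, -0.3138])]
308 [(0.065, [0.5374, -0.3211]), (0.071, [0.5367, -0.3194]), (0.092, [0.5342, -0.3135])]
316 [(0.065, [0.5216, -0.3205]), (0.071, [0.521, -0.3189]), (0.092, [0.5187, -0.313])]
320 [(0.065, [0.5137, -0.3203]), (0.071, [0.5131, -0.3186]), (0.092, [0.511, -0.3127])]
324 [(0.065, [0.5059, -0.32]), (0.071, [0.5053, -0.3183]), (0.092, [0.5033, -0.3125])]
328 [(0.065, [0.498, -0.3197]), (0.071, [0.4975, -0.3181]), (0.092, [0.4957, -0.3122])]
522 [ 0.50935065 -0.25251252  0.068     ]
586 [ 0.50963089 -0.37837158  0.068     ]
[([288.0, 141.0], 0.5069, -0.2788, 0.0537, 0.0377, 58.1)]
```

Request:
play_rows:
  force: 30
  steps:
    - [[0,-0.005,0,0,0,0,0.03],[0,0,0.03,0,0,0,0.03],[0,0,0.03,0,0,0,0.03],[0,0,0.02,0,0,0,0.03],[0,0,0,0,0,0,0.03],[0,0,0.02,0,0,0,0.03],[0,0,0.02,0,0,0,0.03],[0,0,0.02,0,0,0,0.03],[0,0,0,0,0,0,0.03]]

```text
time_s: 30.25
tool_pos: [0.5056, -0.3159, 0.07]
tool_rot: [-179.8, -0.1, 93.5]
force: [-0.4, -0.2, 0.1]
grip_width: 0.0303
grasp_force: 0.0
```

Request:
play_rows:
  steps:
    - [[0,0,0.013,0,0,0,0.03],[0,0,0.012,0,0,0,0.03],[0,0,0,0,0,0,0.005],[0,0,0,0,0,0,0.005],[0,0,0,0,0,0,0.005],[0,0,0,0,0,0,0.005]]

```text
time_s: 30.85
tool_pos: [0.5073, -0.3169, 0.0467]
tool_rot: [179.9, 0.0, 93.4]
force: [0.0, 0.7, -0.6]
grip_width: 0.0084
grasp_force: 0.0
```

```bash
python3 - <<'E'
from h import *
print(get_obs()["grip_width"],get_obs()["grasp_force"])
r=read_camera("side");s=read_camera("top");a=cv2.resize(r["frame"][80:190,200:340,::-1],None,fx=2.8,fy=2.8,interpolation=2);b=cv2.resize(s["frame"][140:250,290:430,::-1],None,fx=2.8,fy=2.8,interpolation=2)
cv2.imwrite("pics/c9.png",np.hstack([a,b]))
E
```

```text
0.008351090294213102 0.0
```

View pics/c9.png

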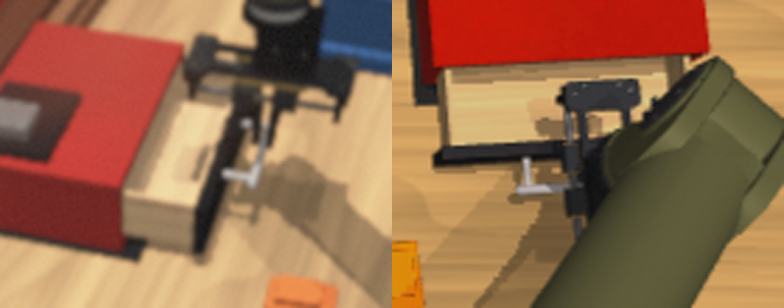

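Request:
play_rows:
  steps:
    - [[0,0,0,0,0,0,0.005],[0,0,0,0,0,0,0.005]]

```text
time_s: 31.15
tool_pos: [0.5069, -0.3166, 0.0463]
tool_rot: [180.0, -0.0, 93.4]
force: [0.3, -0.4, -0.7]
grip_width: 0.0051
grasp_force: 0.0
```

```bash
python3 - <<'E'
from h import *
o=get_obs();print(o["tool_pos"])
for c in("side","top"):
    r=read_camera(c); print(c,"tcp",proj(r,[o["tool_pos"]]).round(1),"bar ends",proj(r,[[.5125,-.256,.065],[.5055,-.376,.065]]).round(1),"offset side crop:",(-200,-80) if c=="side" else (-290,-140))
    hm=[(round(d["p"],2),d["extent"]) for d in silhouettes(c,"chest_drawer0_handle")];print(hm)
E
```

```text
[ 0.50693779 -0.31664413  0.04625756]
side tcp [[292.4 138.5]] bar ends [[286.6 144.8]
 [297.6 124.2]] offset side crop: (-200, -80)
[(0.97, [243.6, 104.4, 295.7, 170.1])]
top tcp [[353.1 207.6]] bar ends [[335.  205.2]
 [374.  207.5]] offset side crop: (-290, -140)
[(0.64, [169.6, 157.8, 196.5, 215.4])]
```

```bash
python3 - <<'E'
from h import *
a=[]
for c,(x,y) in(("side",(260,95)),("top",(320,170))):
    r=read_camera(c);a.append(cv2.resize(r["frame"][y:y+70,x:x+65,::-1],None,fx=6,fy=6,interpolation=2))
cv2.imwrite("pics/c10.png",np.hstack(a))
E
```

```text
(no output)
```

View pics/c10.png

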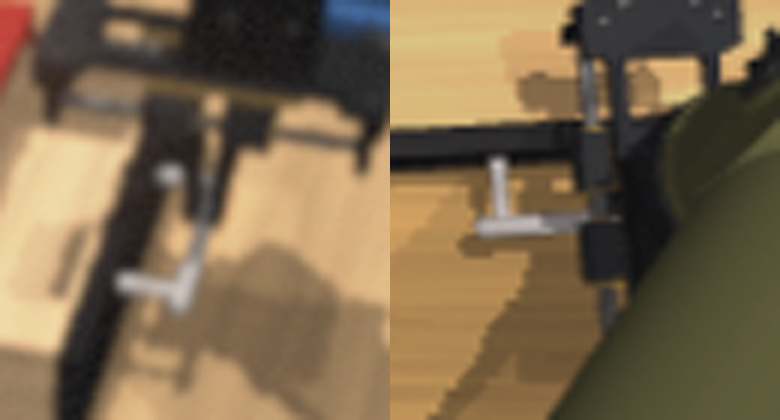

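Request:
play_rows:
  steps:
    - [[0,-0.005,0,0,0,0,0],[0,-0.005,0,0,0,0,0],[0,0,0,0,0,0,0]]

```text
time_s: 31.75
tool_pos: [0.4957, -0.3176, 0.0461]
tool_rot: [-180.0, -0.0, 93.4]
force: [-0.5, 0.5, 0.2]
grip_width: 0.0003
grasp_force: 0.0
```

Request:
play_rows:
  steps:
    - [[0,-0.01,0,0,0,0,0],[0,-0.01,0,0,0,0,0],[0,0,0,0,0,0,0]]

```text
time_s: 32.05
tool_pos: [0.4747, -0.319, 0.0461]
tool_rot: [-180.0, -0.0, 93.3]
force: [0.2, 0.3, 0.5]
grip_width: 0.0005
grasp_force: 0.0
```

```bash
python3 - <<'E'
from h import *
a=[]
for c,(x,y) in(("side",(260,95)),("top",(320,170))):
    r=read_camera(c);a.append(cv2.resize(r["frame"][y:y+70,x:x+65,::-1],None,fx=6,fy=6,interpolation=2))
cv2.imwrite("pics/c11.png",np.hstack(a))
E
```

```text
(no output)
```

View pics/c11.png

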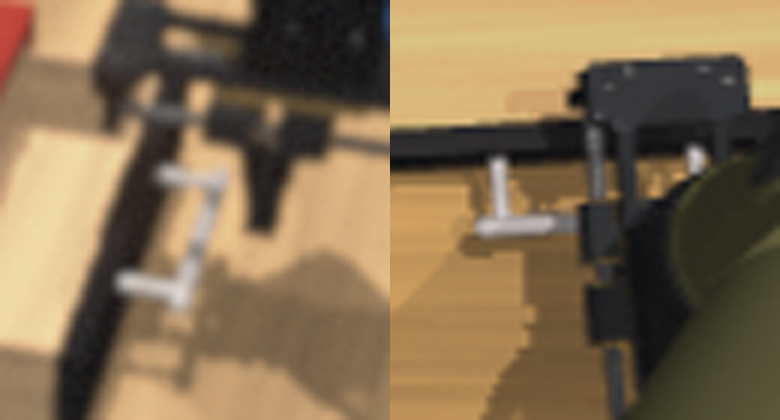

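```bash
python3 - <<'E'
from h import *
from scipy.optimize import least_squares
s=read_camera("side");t=read_camera("top")
def tri(us,ut):
    q=least_squares(lambda p:np.r_[proj(s,[p])[0]-us,proj(t,[p])[0]-ut],[.5,-.3,.06]);print(q.x.round(4),q.fun.round(1))
tri((290.5,144.5),(336,207.5)); tri((296.3,125),(372,207.5))
print(get_obs()["tool_pos"]);print(proj(s,[get_obs()["tool_pos"]]),proj(t,[get_obs()["tool_pos"]]))
for n,c in(("s",s),("t",t)):
    cv2.imwrite("pics/raw_%s.png"%n,c["frame"][:,:,::-1])
# panel top corners in side: from bar toward panel
print("panel/handle brackets: "); tri((280.5,141.5),(338.5,197)); 
E
```

```text
[ 0.5028 -0.2587  0.0674] [-0.8 -0.1  0.1  0.8]
[ 0.5068 -0.3694  0.0657] [ 0.5  0.1 -0.1 -0.4]
[ 0.47729921 -0.31828474  0.04627883]
[[300.98165865 140.03269859]] [[353.93952724 217.09420427]]
panel/handle brackets: 
[ 0.5373 -0.268   0.0632] [-0.2 -0.   0.   0.2]
```

Request:
play_rows:
  steps:
    - [[0,0,-0.03,0,0,0,0.03],[0,0,-0.03,0,0,0,0.03],[0,0.014,0,0,0,0,0.034],[0,0.014,0,0,0,0,0.034],[0,0,0,0,0,0,0.034],[0,0,0.03,0,0,0,0.034],[0,0,0.03,0,0,0,0.034],[0,0,0.01,0,0,0,0.034],[0,0,0,0,0,0,0.034],[0,0,0,0,0,0,0.034]]

```text
time_s: 33.25
tool_pos: [0.505, -0.3172, 0.0366]
tool_rot: [180.0, 0.0, 93.4]
force: [0.5, 0.4, 0.8]
grip_width: 0.0343
grasp_force: 0.0
```

Request:
play_rows:
  steps:
    - [[0,0,0.005,0,0,0,0.034],[0,0,0.003,0,0,0,0.034],[0,0,0,0,0,0,0.005],[0,0,0,0,0,0,0.005],[0,0,0,0,0,0,0.005],[0,0,0,0,0,0,0.005],[0,0,0,0,0,0,0.005]]

```text
time_s: 33.95
tool_pos: [0.5054, -0.3168, 0.0285]
tool_rot: [179.9, 0.0, 93.4]
force: [0.3, -0.8, -0.1]
grip_width: 0.0098
grasp_force: 30.0
```

Gripped now. Pulling.

Request:
play_rows:
  steps:
    - [[0,-0.005,0,0,0,0,0.005],[0,-0.01,0,0,0,0,0.005],[0,-0.01,0,0,0,0,0.005],[0,-0.01,0,0,0,0,0.005],[0,-0.01,0,0,0,0,0.005],[0,-0.005,0,0,0,0,0.005],[0,-0.005,0,0,0,0,0.005],[0,0,0,0,0,0,0.005]]

```text
time_s: 34.75
tool_pos: [0.449, -0.3201, 0.0284]
tool_rot: [-180.0, -0.0, 93.4]
force: [-1.0, 0.6, 5.0]
grip_width: 0.0104
grasp_force: 30.0
```

Request:
play_rows:
  steps:
    - [[0,-0.003,0,0,0,0,0.005],[0,-0.003,0,0,0,0,0.005],[0,-0.003,0,0,0,0,0.005]]

```text
time_s: 35.05
tool_pos: [0.4431, -0.3206, 0.0285]
tool_rot: [179.8, 0.1, 93.5]
force: [10.3, -0.1, -2.6]
grip_width: 0.01
grasp_force: 30.0
```

Request:
play_rows:
  steps:
    - [[0,-0.003,0,0,0,0,0.005],[0,-0.003,0,0,0,0,0.005],[0,-0.003,0,0,0,0,0.005]]

```text
time_s: 35.35
tool_pos: [0.4435, -0.3208, 0.0287]
tool_rot: [178.9, 0.4, 93.6]
force: [32.0, -3.9, -24.4]
grip_width: 0.0103
grasp_force: 30.0
```

Request:
play_rows:
  steps:
    - [[0,0.008,0,0,0,0,0.01],[0,0,0,0,0,0,0.034],[0,0,0,0,0,0,0.034],[0,0,0,0,0,0,0.034],[0,0,0,0,0,0,0.034],[0,0,-0.03,0,0,0,0.034],[0,0,-0.03,0,0,0,0.034],[0,0,-0.04,0,0,0,0.034],[0,0,-0.04,0,0,0,0.034],[0,0,-0.03,0,0,0,0.06],[0,0,0,0,0,0,0.08]]

```text
time_s: 36.45
tool_pos: [0.4412, -0.3225, 0.2022]
tool_rot: [179.7, 0.1, 93.4]
force: [-0.3, -1.0, 0.1]
grip_width: 0.043
grasp_force: 0.0
```

Request:
play_rows:
  steps:
    - [[0,0,0,0,0,0.1442,0.08],[0,0,0,0,0,0.1442,0.08],[0,0,0,0,0,0.1442,0.08],[0,0,0,0,0,0.1442,0.08],[0,0,0,0,0,0.1442,0.08],[0,0,0,0,0,0.1442,0.08],[0,0,0,0,0,0.1442,0.08],[0,0,0,0,0,0.1442,0.08],[0,0,0,0,0,0.1442,0.08],[0,0,0,0,0,0.1442,0.08],[0,0,0,0,0,0.1442,0.08],[0,0,0,0,0,0.1442,0.08]]

```text
time_s: 37.65
tool_pos: [0.4385, -0.3203, 0.1966]
tool_rot: [-179.9, 0.2, -6.1]
force: [-0.8, 0.5, 0.8]
grip_width: 0.08
grasp_force: 0.0
```

Request:
play_rows:
  steps:
    - [[0,0,0,0,0,0.1442,0.08],[-0.0089,-0.031,0,0,0,0,0.08],[-0.0089,-0.031,0,0,0,0,0.08],[-0.0089,-0.031,0,0,0,0,0.08],[-0.0089,-0.031,0,0,0,0,0.08],[-0.0089,-0.031,0,0,0,0,0.08],[0,0,0,0,0,0,0.08],[0,0,0,0,0,0,0.08]]

```text
time_s: 38.45
tool_pos: [0.4332, -0.1592, 0.1971]
tool_rot: [180.0, 0.1, -13.9]
force: [-0.8, -0.8, 0.0]
grip_width: 0.0798
grasp_force: 0.0
```

```bash
python3 tools.py; python3 - <<'E'
from h import *
print(get_obs()["qpos"].round(0),get_obs()["tool_pos"],get_obs()["tool_rot"])
r=read_camera("top")
print("floor wood",blobs(r,(8,20,120),(30,120,255),.025,200,(290,150,410,230)))
print("panel",blobs(r,(0,0,0),(179,255,60),.092,40,(295,190,410,230)))
cv2.imwrite("pics/raw2.png",r["frame"][:,:,::-1])
E
```

```text
red [([250.0, 232.0], 0.43, 0.0025, 0.0356, 0.0488, 76.2)]
black [([251.0, 231.0], 0.4337, 0.001, 0.0485, 0.0743, 76.1), ([282.0, 221.0], 0.4692, -0.093, 0.0187, 0.0876, 89.5)]
yellow [([250.0, 196.0], 0.5422, 0.0043, 0.0429, 0.0672, 84.1)]
orange [([249.0, 166.0], 0.6411, 0.0089, 0.0635, 0.0315, 23.1)]
[-28.  -8.  41. 109.   6.  78. -92.] [ 0.43335006 -0.1602117   0.19735868] [ 1.79966344e+02  7.97688496e-02 -1.40050550e+01]
floor wood [([365.0, 184.0], 0.5786, -0.3276, 0.1559, 0.2841, 2.9)]
panel [([396.0, 211.0], 0.4912, -0.4317, 0.015, 0.0575, 0.1), ([317.0, 211.0], 0.4972, -0.1899, 0.0784, 0.1413, 73.6)]
```

Request:
play_rows:
  steps:
    - [[-0.0101,-0.0392,0,0,0,0,0.072],[-0.0101,-0.0392,0,0,0,0,0.072],[-0.0101,-0.0392,0,0,0,0,0.072],[-0.0101,-0.0392,0,0,0,0,0.072],[0,0,0,0,0,0,0.072],[0,0,0.03,0,0,0,0.072],[0,0,0.03,0,0,0,0.072],[0,0,0.03,0,0,0,0.072],[0,0,0,0,0,0,0.072]]

```text
time_s: 39.45
tool_pos: [0.4295, 0.0002, 0.1045]
tool_rot: [179.8, 0.4, -14.1]
force: [-0.5, -0.7, 0.3]
grip_width: 0.072
grasp_force: 0.0
```

Request:
play_rows:
  force: 40
  steps:
    - [[0.002,-0.002,0.03,0,0,0,0.072],[0,0,0.03,0,0,0,0.072],[0,0,0.025,0,0,0,0.072],[0,0,0.011,0,0,0,0.072],[0,0,0,0,0,0,0.072],[0,0,0,0,0,0,0.03],[0,0,0,0,0,0,0.03],[0,0,0,0,0,0,0.03],[0,0,0,0,0,0,0.03],[0,0,0,0,0,0,0.03],[0,0,0,0,0,0,0.03]]

```text
time_s: 40.55
tool_pos: [0.4354, 0.0034, 0.0124]
tool_rot: [180.0, -0.0, -14.0]
force: [-1.3, -1.3, 2.9]
grip_width: 0.0343
grasp_force: 40.1
```

Request:
play_rows:
  steps:
    - [[0,0,-0.03,0,0,0,0.03],[0,0,-0.03,0,0,0,0.03],[0,0,-0.03,0,0,0,0.03],[0,0,-0.03,0,0,0,0.03],[0,0,-0.03,0,0,0,0.03],[0,0,-0.02,0,0,0,0.03],[0,0,0,0,0,-0.11,0.03],[0,0,0,0,0,-0.11,0.03],[0,0,0,0,0,-0.084,0.03],[0,0,0,0,0,0,0.03]]

```text
time_s: 41.55
tool_pos: [0.4344, 0.0039, 0.1812]
tool_rot: [-180.0, 0.1, 3.5]
force: [-0.3, -0.4, -4.9]
grip_width: 0.034
grasp_force: 40.0
```

Request:
play_rows:
  steps:
    - [[0.0161,0.035,0,0,0,0,0.03],[0.0161,0.035,0,0,0,0,0.03],[0.0161,0.035,0,0,0,0,0.03],[0.0161,0.035,0,0,0,0,0.03],[0.0161,0.035,0,0,0,0,0.03],[0.0161,0.035,0,0,0,0,0.03],[0.0161,0.035,0,0,0,0,0.03],[0,0,0,0,0,0,0.03],[0,0,0,0,0,0,0.03]]

```text
time_s: 42.45
tool_pos: [0.5617, -0.2345, 0.1807]
tool_rot: [-180.0, 0.2, 3.2]
force: [-0.3, 0.5, -3.4]
grip_width: 0.0338
grasp_force: 40.0
```

```bash
python3 - <<'E'
from h import *
print(get_obs()["qpos"].round(0))
a=[]
for c,(x,y,w,h,f) in(("side",(200,70,130,130,3)),("top",(290,110,130,130,3))):
    r=read_camera(c);a.append(cv2.resize(r["frame"][y:y+h,x:x+w,::-1],None,fx=f,fy=f,interpolation=2))
cv2.imwrite("pics/c12.png",np.hstack(a))
E
```

```text
[-18.  17.  47.  91. -13.  77. -56.]
```

View pics/c12.png

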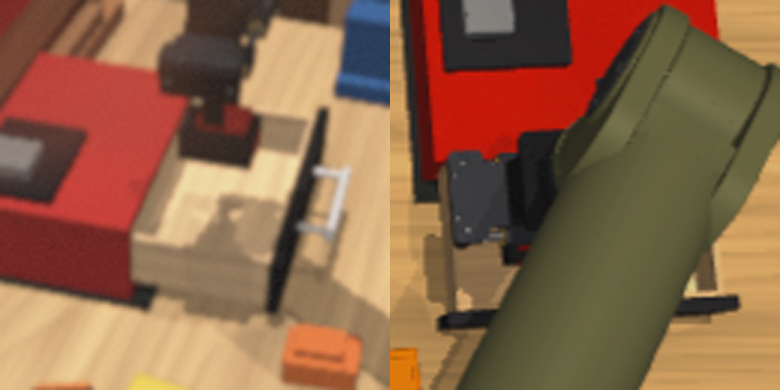

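The battery hangs by its foot over the open drawer. That uses up my picture allowance, so I'll work from numbers from here. Lowering it into the drawer.

Request:
play_rows:
  steps:
    - [[0,0,0.03,0,0,0,0.03],[0,0,0.03,0,0,0,0.03],[0,0,0.03,0,0,0,0.03],[0,0,0.025,0,0,0,0.03],[0,0,0.015,0,0,0,0.03],[0,0,0.008,0,0,0,0.03],[0,0,0,0,0,0,0.03],[0,0,0,0,0,0,0.03]]

```text
time_s: 43.35
tool_pos: [0.5635, -0.234, 0.0454]
tool_rot: [180.0, -0.1, 3.5]
force: [-0.2, 0.3, -3.2]
grip_width: 0.0339
grasp_force: 40.0
```

Request:
play_rows:
  steps:
    - [[0,0,0.002,0,0,0,0.03],[0,0,0.001,0,0,0,0.03]]

```text
time_s: 43.55
tool_pos: [0.5632, -0.2341, 0.042]
tool_rot: [180.0, -0.1, 3.5]
force: [-0.0, 0.3, -4.2]
grip_width: 0.0337
grasp_force: 40.0
```

Request:
play_rows:
  steps:
    - [[0,0,0.002,0,0,0,0.03],[0,0,0.002,0,0,0,0.03],[0,0,0,0,0,0,0.03],[0,0,0,0,0,0,0.05],[0,0,0,0,0,0,0.05],[0,0,0,0,0,0,0.05],[0,0,-0.02,0,0,0,0.05],[0,0,-0.03,0,0,0,0.05],[0,0,-0.03,0,0,0,0.05],[0,0,-0.03,0,0,0,0.05],[0,0,-0.03,0,0,0,0.05],[0,0,0,0,0,0,0.05]]

```text
time_s: 44.75
tool_pos: [0.5651, -0.2356, 0.182]
tool_rot: [179.9, -0.5, 3.4]
force: [0.1, -0.2, -0.2]
grip_width: 0.05
grasp_force: 0.0
```

```bash
python3 tools.py; python3 - <<'E'
from h import *
r=read_camera("top")
print("bat in drawer",blobs(r,(0,180,90),(8,255,255),.073,15,(290,150,410,220)))
for c in("top","side"):
  for n in("battery_mid","tape_mid","driver_mid"): print(c,n,[(round(d["p"],2),d["extent"]) for d in silhouettes(c,n)])
E
```

```text
red []
black []
yellow [([250.0, 195.0], 0.5424, 0.0043, 0.0429, 0.0682, 84.1)]
orange [([249.0, 166.0], 0.6413, 0.0086, 0.0631, 0.0315, 24.4)]
bat in drawer [([328.0, 194.0], 0.5455, -0.2353, 0.0337, 0.0245, 88.7), ([324.0, 154.0], 0.6627, -0.2341, 0.041, 0.1493, 0.3)]
top battery_mid [(0.88, [278.5, 226.0, 303.8, 252.0]), (0.76, [380.6, 276.8, 404.1, 300.2]), (0.46, [317.3, 189.6, 335.3, 203.3])]
top tape_mid [(0.76, [242.5, 185.0, 256.1, 208.3])]
top driver_mid [(0.53, [243.2, 155.0, 255.4, 175.1])]
side battery_mid [(0.9, [259.0, 106.0, 287.1, 124.8]), (0.83, [355.4, 129.9, 380.0, 149.6]), (0.67, [297.9, 174.8, 321.3, 200.1]), (0.37, [242.8, 107.9, 315.5, 172.6])]
side tape_mid [(0.7, [241.0, 194.8, 268.6, 221.9])]
side driver_mid [(0.81, [196.9, 196.3, 233.4, 210.2])]
```

Request:
play_rows:
  steps:
    - [[0,0,0,0,0,0.082,0.065],[0,0,0,0,0,0.082,0.065],[-0.0078,-0.0394,0,0,0,0,0.065],[-0.0078,-0.0394,0,0,0,0,0.065],[-0.0078,-0.0394,0,0,0,0,0.065],[-0.0078,-0.0394,0,0,0,0,0.065],[-0.0078,-0.0394,0,0,0,0,0.065],[-0.0078,-0.0394,0,0,0,0,0.065],[0,0,0,0,0,0,0.065],[0,0,0.03,0,0,0,0.065],[0,0,0.03,0,0,0,0.065],[0,0,0,0,0,0,0.065]]

```text
time_s: 46.35
tool_pos: [0.537, 0.0056, 0.1133]
tool_rot: [179.8, 0.4, -6.0]
force: [-0.6, -0.5, 0.3]
grip_width: 0.0652
grasp_force: 0.0
```

```bash
python3 - <<'E'
from h import *
o=get_obs();print(o["tool_pos"],o["qpos"].round(0))
r=read_camera("side");print("yellow side",blobs(r,(20,150,80),(32,255,255),.03,20,(220,170,300,240)))
E
```

```text
[0.53695663 0.00557821 0.11327843] [-42.   9.  42. 106.  -7.  68. -93.]
yellow side [([253.0, 206.0], 0.5436, 0.0051, 0.0692, 0.07, 87.0)]
```

Request:
play_rows:
  force: 30
  steps:
    - [[0.003,0,0.03,0,0,0,0.065],[0,0,0.03,0,0,0,0.065],[0,0,0.03,0,0,0,0.065],[0,0,0.013,0,0,0,0.065],[0,0,0,0,0,0,0.065],[0,0,0,0,0,0,0.065]]

```text
time_s: 47.0
tool_pos: [0.5449, 0.0056, 0.0157]
tool_rot: [-180.0, -0.1, -6.0]
force: [-0.1, -0.0, 0.3]
grip_width: 0.065
grasp_force: 0.0
```

Request:
play_rows:
  steps:
    - [[0,0,0.004,0,0,0,0.065],[0,0,0,0,0,0,0.065]]

```text
time_s: 47.2
tool_pos: [0.5443, 0.006, 0.0111]
tool_rot: [-179.9, -0.1, -5.9]
force: [1.2, -0.3, -0.3]
grip_width: 0.0649
grasp_force: 0.0
```

Request:
play_rows:
  steps:
    - [[0,0,0.005,0,0,0,0.065],[0,0,0,0,0,0,0.03],[0,0,0,0,0,0,0.03],[0,0,0,0,0,0,0.03],[0,0,0,0,0,0,0.03],[0,0,0,0,0,0,0.03],[0,0,0,0,0,0,0.03]]

```text
time_s: 47.9
tool_pos: [0.5436, 0.0057, 0.0052]
tool_rot: [-180.0, -0.0, -6.0]
force: [0.0, -0.5, 0.5]
grip_width: 0.042
grasp_force: 29.9
```

Request:
play_rows:
  steps:
    - [[0,0,-0.01,0,0,0,0.03],[0,0,-0.02,0,0,0,0.03],[0,0,-0.03,0,0,0,0.03],[0,0,-0.03,0,0,0,0.03],[0,0,-0.03,0,0,0,0.03],[0,0,-0.03,0,0,0,0.03],[0,0,-0.03,0,0,0,0.03],[0,0,0,0,0,-0.082,0.03],[0,0,0,0,0,-0.082,0.03],[0,0,0,0,0,0,0.03]]

```text
time_s: 48.9
tool_pos: [0.5431, 0.0058, 0.1855]
tool_rot: [-180.0, 0.0, 3.5]
force: [-1.7, -0.8, -3.1]
grip_width: 0.0416
grasp_force: 29.9
```

Request:
play_rows:
  steps:
    - [[0.0006,0.04,0,0,0,0,0.03],[0.0006,0.04,0,0,0,0,0.03],[0.0006,0.04,0,0,0,0,0.03],[0.0006,0.04,0,0,0,0,0.03],[0.0006,0.04,0,0,0,0,0.03],[0.0006,0.04,0,0,0,0,0.03],[0.0006,0.04,0,0,0,0,0.03],[0.0006,0.04,0,0,0,0,0.03],[0,0,0,0,0,0,0.03],[0,0,0,0,0,0,0.03]]

```text
time_s: 49.9
tool_pos: [0.5664, -0.3147, 0.1846]
tool_rot: [-180.0, 0.1, 3.2]
force: [-0.2, 1.5, -2.8]
grip_width: 0.0419
grasp_force: 29.9
```

```bash
python3 tools.py; python3 -c "
from h import *
o=get_obs();print(o['tool_pos'],o['qpos'].round(0),o['force'])"
```

```text
red []
black []
yellow []
orange [([249.0, 166.0], 0.6411, 0.0091, 0.0639, 0.0308, 21.6)]
[ 0.56725664 -0.3127576   0.18458694] [-11.  24.  50.  85. -19.  80. -46.] [ 0.77772424  0.82548766 -3.3372581 ]
```

Lower the tape, release it, and go on to the driver.

Request:
play_rows:
  steps:
    - [[0,0,0.03,0,0,0,0.03],[0,0,0.03,0,0,0,0.03],[0,0,0.03,0,0,0,0.03],[0,0,0.03,0,0,0,0.03],[0,0,0.02,0,0,0,0.03],[0,0,0.008,0,0,0,0.03],[0,0,0.004,0,0,0,0.03],[0,0,0,0,0,0,0.03],[0,0,0,0,0,0,0.03]]

```text
time_s: 50.85
tool_pos: [0.5685, -0.3135, 0.0345]
tool_rot: [180.0, -0.1, 3.5]
force: [0.5, 0.1, -2.0]
grip_width: 0.0418
grasp_force: 29.9
```

Request:
play_rows:
  steps:
    - [[0,0,0.001,0,0,0,0.03],[0,0,0.001,0,0,0,0.03],[0,0,0,0,0,0,0.03]]

```text
time_s: 51.15
tool_pos: [0.5676, -0.3134, 0.0314]
tool_rot: [-180.0, -0.0, 3.4]
force: [-0.2, -0.2, -2.2]
grip_width: 0.0417
grasp_force: 29.9
```

Request:
play_rows:
  steps:
    - [[0,0,0.002,0,0,0,0.03],[0,0,0,0,0,0,0.058],[0,0,0,0,0,0,0.058],[0,0,0,0,0,0,0.058],[0,0,-0.02,0,0,0,0.058],[0,0,-0.03,0,0,0,0.058],[0,0,-0.03,0,0,0,0.058],[0,0,-0.03,0,0,0,0.058],[0,0,-0.03,0,0,0,0.058],[0,0,-0.02,0,0,-0.1163,0.058],[0,0,0,0,0,-0.1163,0.058],[0,0,0,0,0,-0.1163,0.058]]

```text
time_s: 52.35
tool_pos: [0.5679, -0.3138, 0.1902]
tool_rot: [179.9, -0.1, 23.7]
force: [0.2, 0.2, -1.3]
grip_width: 0.058
grasp_force: 0.0
```

Request:
play_rows:
  steps:
    - [[0.0244,-0.0333,0,0,0,0,0.055],[0.0244,-0.0333,0,0,0,0,0.055],[0.0244,-0.0333,0,0,0,0,0.055],[0.0244,-0.0333,0,0,0,0,0.055],[0.0244,-0.0333,0,0,0,0,0.055],[0.0244,-0.0333,0,0,0,0,0.055],[0.0244,-0.0333,0,0,0,0,0.055],[0.0244,-0.0333,0,0,0,0,0.055],[0,0,0,0,0,0,0.055],[0,0,0,0,0,0,0.055],[0,0,0,0,0,0,0.055]]

```text
time_s: 53.45
tool_pos: [0.6404, 0.0067, 0.1893]
tool_rot: [179.9, 0.0, 23.3]
force: [1.1, -1.3, 0.3]
grip_width: 0.0551
grasp_force: 0.0
```

```bash
python3 - <<'E'
from h import *
o=get_obs();print(o["tool_pos"],o["qpos"].round(0))
r=read_camera("side");t=read_camera("top")
print("driver side",blobs(r,(5,150,80),(20,255,255),.02,10,(205,180,245,225)),"top",blobs(t,(5,150,100),(20,255,255),.028,6,(225,145,275,185)))
print("tape in drawer",blobs(t,(20,150,80),(32,255,255),.081,10,(290,150,410,220)),blobs(r,(20,150,80),(32,255,255),.06,10,(230,80,320,170)))
print("bat",blobs(t,(0,180,90),(8,255,255),.073,10,(300,180,345,225)))
E
```

```text
[0.64041073 0.00671476 0.18926974] [-35.  20.  41.  86. -13.  79. -60.]
driver side [([221.0, 203.0], 0.6382, 0.0132, 0.0554, 0.0394, 18.9)] top []
tape in drawer [([353.0, 187.0], 0.5668, -0.3081, 0.0669, 0.051, 2.1)] [([277.0, 132.0], 0.5654, -0.3123, 0.0553, 0.0553, 15.6)]
bat [([333.0, 198.0], 0.5337, -0.2494, 0.0491, 0.0368, 0.1)]
```

Request:
play_rows:
  force: 25
  steps:
    - [[0.001,-0.002,0.03,0,0,0,0.055],[0,0,0.03,0,0,0,0.055],[0,0,0.03,0,0,0,0.055],[0,0,0.03,0,0,0,0.055],[0,0,0.03,0,0,0,0.055],[0,0,0.02,0,0,0,0.055],[0,0,0.008,0,0,0,0.055],[0,0,0,0,0,0,0.055],[0,0,0,0,0,0,0.055]]

```text
time_s: 54.45
tool_pos: [0.6417, 0.0102, 0.0124]
tool_rot: [180.0, -0.1, 23.4]
force: [0.8, -0.2, 0.6]
grip_width: 0.0547
grasp_force: 0.0
```

Request:
play_rows:
  steps:
    - [[0,0,0.004,0,0,0,0.055],[0,0,0.003,0,0,0,0.055],[0,0,0,0,0,0,0.055]]

```text
time_s: 54.75
tool_pos: [0.6407, 0.0111, 0.0042]
tool_rot: [-180.0, -0.0, 23.4]
force: [0.2, 0.4, -0.1]
grip_width: 0.0551
grasp_force: 0.0
```

Request:
play_rows:
  steps:
    - [[0,0,0.002,0,0,0,0.055],[0,0,0.002,0,0,0,0.055],[0,0,0,0,0,0,0.055]]

```text
time_s: 55.05
tool_pos: [0.6405, 0.011, -0.0002]
tool_rot: [-180.0, 0.0, 23.4]
force: [-0.5, -0.4, 0.4]
grip_width: 0.0556
grasp_force: 0.0
```

Request:
play_rows:
  steps:
    - [[0,0,0.002,0,0,0,0.055],[0,0,0.002,0,0,0,0.055],[0,0,0,0,0,0,0.055]]

```text
time_s: 55.35
tool_pos: [0.6404, 0.0109, -0.0043]
tool_rot: [-180.0, 0.0, 23.4]
force: [0.6, 0.7, 0.4]
grip_width: 0.0551
grasp_force: 0.0
```

Request:
play_rows:
  steps:
    - [[0,0,0.002,0,0,0,0.055],[0,0,0.002,0,0,0,0.055],[0,0,0,0,0,0,0.055]]

```text
time_s: 55.65
tool_pos: [0.6405, 0.0109, -0.0082]
tool_rot: [-180.0, 0.0, 23.4]
force: [-0.6, 0.3, 0.3]
grip_width: 0.055
grasp_force: 0.0
```

Request:
play_rows:
  steps:
    - [[0,0,0.002,0,0,0,0.055],[0,0,0.002,0,0,0,0.055],[0,0,0,0,0,0,0.055]]

```text
time_s: 55.95
tool_pos: [0.6405, 0.011, -0.0122]
tool_rot: [-180.0, 0.0, 23.4]
force: [-0.4, 0.2, -0.4]
grip_width: 0.0551
grasp_force: 0.0
```

Request:
play_rows:
  steps:
    - [[0,0,0,0,0,0,0.015],[0,0,0,0,0,0,0.015],[0,0,0,0,0,0,0.015],[0,0,0,0,0,0,0.015],[0,0,0,0,0,0,0.015],[0,0,0,0,0,0,0.015],[0,0,0,0,0,0,0.015]]

```text
time_s: 56.65
tool_pos: [0.6409, 0.0108, -0.0117]
tool_rot: [180.0, -0.0, 23.4]
force: [-0.3, -0.7, 0.3]
grip_width: 0.0275
grasp_force: 25.0
```

Request:
play_rows:
  steps:
    - [[0,0,-0.015,0,0,0,0.015],[0,0,-0.03,0,0,0,0.015],[0,0,-0.03,0,0,0,0.015],[0,0,-0.03,0,0,0,0.015],[0,0,-0.03,0,0,0,0.015],[0,0,-0.03,0,0,0,0.015],[0,0,-0.03,0,0,0,0.015],[0,0,0,0,0,0.1163,0.015],[0,0,0,0,0,0.1163,0.015],[0,0,0,0,0,0.1163,0.015],[0,0,0,0,0,0,0.015]]

```text
time_s: 57.75
tool_pos: [0.6406, 0.0109, 0.184]
tool_rot: [-180.0, -0.0, 3.4]
force: [-0.3, 0.4, -1.1]
grip_width: 0.0277
grasp_force: 25.0
```

Request:
play_rows:
  steps:
    - [[-0.0103,0.0394,0,0,0,0,0.015],[-0.0103,0.0394,0,0,0,0,0.015],[-0.0103,0.0394,0,0,0,0,0.015],[-0.0103,0.0394,0,0,0,0,0.015],[-0.0103,0.0394,0,0,0,0,0.015],[-0.0103,0.0394,0,0,0,0,0.015],[-0.0103,0.0394,0,0,0,0,0.015],[-0.0103,0.0394,0,0,0,0,0.015],[-0.0103,0.0394,0,0,0,0,0.015],[-0.0103,0.0394,0,0,0,0,0.015],[0,0,0,0,0,0,0.015],[0,0,0,0,0,0,0.015]]

```text
time_s: 58.95
tool_pos: [0.5605, -0.39, 0.1834]
tool_rot: [-180.0, 0.0, 3.4]
force: [-0.6, 0.4, -1.1]
grip_width: 0.0277
grasp_force: 25.0
```

```bash
python3 - <<'E'
from h import *
o=get_obs();print(o["tool_pos"],o["qpos"].round(0),o["grip_width"],o["force"])
r=read_camera("side");t=read_camera("top")
print("orange side",blobs(r,(5,150,80),(20,255,255),.17,10,(230,60,330,165)))
print("bat",blobs(t,(0,180,90),(8,255,255),.073,10,(300,180,345,225)),blobs(r,(0,180,90),(8,255,255),.073,10,(265,100,300,150)))
E
```

```text
[ 0.56045309 -0.39001889  0.18335438] [ -2.  29.  49.  80. -21.  81. -39.] 0.027714129058100032 [-0.62585054  0.38633328 -1.05600445]
orange side [([286.0, 83.0], 0.5759, -0.4536, 0.0554, 0.0526, 14.6)]
bat [([333.0, 198.0], 0.5336, -0.2493, 0.0491, 0.0369, 0.1)] [([281.0, 144.0], 0.5295, -0.2428, 0.0379, 0.0482, 76.0)]
```

Request:
play_rows:
  steps:
    - [[0,0,0.03,0,0,0,0.015],[0,0,0.03,0,0,0,0.015],[0,0,0.03,0,0,0,0.015],[0,0,0.03,0,0,0,0.015],[0,0,0.02,0,0,0,0.015],[0,0,0.012,0,0,0,0.015],[0,0,0.006,0,0,0,0.015],[0,0,0,0,0,0,0.015],[0,0,0,0,0,0,0.015]]

```text
time_s: 59.95
tool_pos: [0.5625, -0.3888, 0.0264]
tool_rot: [179.9, -0.1, 3.5]
force: [-0.1, -0.3, -1.0]
grip_width: 0.0275
grasp_force: 25.0
```

Request:
play_rows:
  steps:
    - [[0,0,0.003,0,0,0,0.015],[0,0,0.002,0,0,0,0.015],[0,0,0,0,0,0,0.015]]

```text
time_s: 60.25
tool_pos: [0.5616, -0.3885, 0.0202]
tool_rot: [-180.0, -0.0, 3.4]
force: [0.7, 0.3, -1.5]
grip_width: 0.0274
grasp_force: 25.0
```

Request:
play_rows:
  steps:
    - [[0,0,0.003,0,0,0,0.015],[0,0,0,0,0,0,0.015],[0,0,0,0,0,0,0.045],[0,0,0,0,0,0,0.045],[0,0,0,0,0,0,0.045],[0,0,-0.02,0,0,0,0.045],[0,0,-0.03,0,0,0,0.045],[0,0,-0.03,0,0,0,0.045],[0,0,-0.03,0,0,0,0.02],[0,0,-0.03,0,0,0,0],[0,0,-0.03,0,0,0,0],[0,0,0,0,0,0,0]]

```text
time_s: 61.45
tool_pos: [0.5635, -0.3908, 0.1926]
tool_rot: [179.7, -0.4, 3.4]
force: [0.5, -0.9, 0.5]
grip_width: 0.0207
grasp_force: 0.0
```

Request:
play_rows:
  steps:
    - [[-0.0305,-0.0148,0,0,0,0,0],[-0.0305,-0.0148,0,0,0,0,0],[-0.0305,-0.0148,0,0,0,0,0],[-0.0305,-0.0148,0,0,0,0,0],[-0.0305,-0.0148,0,0,0,0,0],[0,0,0,0,0,0,0],[0,0,0,0,0,0,0]]

```text
time_s: 62.15
tool_pos: [0.4052, -0.3233, 0.1874]
tool_rot: [-179.9, -0.2, 3.5]
force: [1.0, -0.7, -0.6]
grip_width: 0.0006
grasp_force: 0.0
```

```bash
cat > chk.py <<'E'
from h import *
o=get_obs();print(o["tool_pos"],o["qpos"].round(0),o["force"])
r=read_camera("side");t=read_camera("top")
for n,lo,hi,z in(("orange",(5,170,120),(18,255,255),.053),("yellow",(20,150,80),(32,255,255),.081),("red",(0,180,90),(8,255,255),.073)):
    print(n,"side",blobs(r,lo,hi,z,10,(255,90,310,165)),"top",blobs(t,lo,hi,z,10,(300,172,400,222)))
print("bench orange/yellow",blobs(t,(5,150,100),(32,255,255),.028,25,(225,145,275,250)))
E
python3 chk.py
```

```text
[ 0.40515855 -0.32332504  0.18737718] [-17.   2.  55. 103.  -2.  76. -49.] [ 0.98069623 -0.70035752 -0.59740909]
orange side [] top [([379.0, 190.0], 0.5631, -0.3965, 0.0539, 0.008, 3.9), ([373.0, 190.0], 0.5614, -0.3783, 0.0567, 0.0168, 2.9)]
yellow side [([276.0, 131.0], 0.5616, -0.2964, 0.0559, 0.0667, 5.6)] top [([353.0, 187.0], 0.5668, -0.3081, 0.0669, 0.051, 2.1)]
red side [([280.0, 144.0], 0.5304, -0.2455, 0.0402, 0.0483, 82.5)] top [([334.0, 198.0], 0.5334, -0.2503, 0.0337, 0.0494, 88.6)]
bench orange/yellow []
```

Request:
play_rows:
  steps:
    - [[0,0,0.03,0,0,0,0],[0,0,0.03,0,0,0,0],[0,0,0.03,0,0,0,0],[0,0,0.03,0,0,0,0],[0,0,0.025,0,0,0,0],[0,0,0.014,0,0,0,0],[0,0,0,0,0,0,0],[0.01,0,0,0,0,0,0],[0.01,0,0,0,0,0,0],[0.006,0,0,0,0,0,0],[0.006,0,0,0,0,0,0],[0.008,0,0,0,0,0,0]]

```text
time_s: 63.45
tool_pos: [0.4454, -0.3216, 0.0286]
tool_rot: [180.0, -0.0, 3.4]
force: [-2.3, -0.8, -0.4]
grip_width: 0.0004
grasp_force: 0.7
```

Request:
play_rows:
  steps:
    - [[0.01,0,0,0,0,0,0],[0.01,0,0,0,0,0,0],[0.01,0,0,0,0,0,0],[0.01,0,0,0,0,0,0],[0.01,0,0,0,0,0,0],[0.01,0,0,0,0,0,0],[0.01,0,0,0,0,0,0],[0.01,0,0,0,0,0,0],[0.01,0,0,0,0,0,0],[0,0,0,0,0,0,0]]

```text
time_s: 64.45
tool_pos: [0.537, -0.3151, 0.028]
tool_rot: [180.0, -0.1, 3.6]
force: [0.9, -0.1, 0.9]
grip_width: 0.0007
grasp_force: 0.0
```

```bash
python3 chk.py; python3 - <<'E'
from h import *
t=read_camera("top");print("handle",blobs(t,(0,0,140),(179,40,255),.065,8,(315,170,395,225)));print("panel",blobs(t,(0,0,0),(179,255,60),.092,20,(300,160,410,215)))
E
```

```text
[ 0.53696892 -0.31514096  0.02802416] [ -9.  28.  47.  99. -23.  63. -41.] [ 0.90509202 -0.06124513  0.87746129]
orange side [] top []
yellow side [] top []
red side [] top []
bench orange/yellow []
handle []
panel [([327.0, 169.0], 0.6227, -0.2332, 0.0246, 0.0518, 0.3), ([344.0, 182.0], 0.5609, -0.2896, 0.1532, 0.279, 5.0)]
```

Request:
play_rows:
  steps:
    - [[0.008,0,0,0,0,0,0],[0.008,0,0,0,0,0,0],[0.008,0,0,0,0,0,0],[0.005,0,0,0,0,0,0],[0,0,0,0,0,0,0]]

```text
time_s: 65.1
tool_pos: [0.5652, -0.3136, 0.0281]
tool_rot: [180.0, -0.1, 3.5]
force: [0.4, 0.1, -0.3]
grip_width: 0.0006
grasp_force: 0.0
```

Request:
play_rows:
  steps:
    - [[0.004,0,0,0,0,0,0],[0.004,0,0,0,0,0,0],[0,0,0,0,0,0,0]]

```text
time_s: 65.4
tool_pos: [0.5725, -0.3135, 0.0281]
tool_rot: [-180.0, -0.0, 3.5]
force: [0.3, 0.6, 0.3]
grip_width: 0.0002
grasp_force: 0.0
```

Request:
play_rows:
  steps:
    - [[0.003,0,0,0,0,0,0],[0.002,0,0,0,0,0,0],[0,0,0,0,0,0,0]]

```text
time_s: 65.7
tool_pos: [0.576, -0.3136, 0.0281]
tool_rot: [-180.0, 0.1, 3.4]
force: [-2.1, 0.1, 1.4]
grip_width: 0.0004
grasp_force: 1.3
```

Request:
play_rows:
  steps:
    - [[0.002,0,0,0,0,0,0],[0.002,0,0,0,0,0,0],[0,0,0,0,0,0,0]]

```text
time_s: 66.0
tool_pos: [0.5761, -0.3135, 0.0279]
tool_rot: [-179.8, 0.4, 3.4]
force: [-11.9, 2.4, 6.7]
grip_width: 0.0007
grasp_force: 5.5
```

Request:
play_rows:
  steps:
    - [[0.002,0,0,0,0,0,0],[0.002,0,0,0,0,0,0],[0,0,0,0,0,0,0]]

```text
time_s: 66.3
tool_pos: [0.5761, -0.3136, 0.0278]
tool_rot: [-179.7, 0.8, 3.3]
force: [-19.4, 5.3, 12.2]
grip_width: 0.0005
grasp_force: 9.5
```

Request:
play_rows:
  steps:
    - [[0.002,0,0,0,0,0,0],[0,0,0,0,0,0,0]]

```text
time_s: 66.5
tool_pos: [0.5761, -0.3136, 0.0276]
tool_rot: [-179.6, 1.0, 3.2]
force: [-22.5, 4.4, 15.3]
grip_width: 0.0002
grasp_force: 11.4
```

Request:
play_rows:
  steps:
    - [[-0.012,0,0,0,0,0,0],[-0.015,0,0,0,0,0,0],[-0.02,0,0,0,0,0,0],[-0.03,0,0,0,0,0,0],[0,0,-0.03,0,0,0,0],[0,0,-0.04,0,0,0,0],[0,0,-0.04,0,0,0,0],[0,0,-0.04,0,0,0,0],[0,0,0,0,0,0,0]]

```text
time_s: 67.4
tool_pos: [0.5137, -0.3199, 0.1845]
tool_rot: [179.7, -0.7, 3.5]
force: [0.7, -0.2, 0.0]
grip_width: 0.0004
grasp_force: 0.0
```

```bash
python3 - <<'E'
from h import *
t=read_camera("top")
print(get_obs()["tool_pos"])
print("handle",blobs(t,(0,0,140),(179,40,255),.065,8,(315,170,395,225)));print("panel",blobs(t,(0,0,0),(179,255,60),.092,20,(290,160,410,215)))
print("orange patches",blobs(t,(5,170,120),(18,255,255),.072,8,(90,120,215,260)))
for x in(325,330,335,380,390):print(x,[int(v) for v in t["frame"][165:205,x].mean(1)])
for c in("top","side"):
  read_camera(c)
  for n in("glue","cup","plane","jar","sander","blank1_mid","tape_mid","driver_mid"): print(c,n,[(round(d["p"],2),d["extent"]) for d in silhouettes(c,n)[:5]])
E
```

```text
[ 0.51232392 -0.31878906  0.18151   ]
handle [([351.0, 177.0], 0.6048, -0.3095, 0.0345, 0.1217, 0.3)]
panel [([378.0, 191.0], 0.5493, -0.3959, 0.1081, 0.2448, 35.1), ([346.0, 168.0], 0.6231, -0.2966, 0.0492, 0.3123, 0.3)]
orange patches [([184.0, 165.0], 0.6325, 0.2045, 0.0218, 0.0337, 0.3), ([153.0, 162.0], 0.644, 0.301, 0.0353, 0.024, 83.8), ([119.0, 158.0], 0.6544, 0.4038, 0.0348, 0.0254, 81.9)]
325 [45, 46, 46, 23, 20, 20, 20, 24, 29, 30, 34, 80, 153, 151, 152, 152, 156, 154, 158, 162, 158, 152, 149, 148, 140, 144, 144, 143, 142, 135, 135, 140, 141, 139, 138, 143, 137, 132, 134, 138]
330 [44, 46, 46, 19, 19, 17, 21, 25, 28, 30, 50, 98, 141, 139, 140, 137, 139, 137, 136, 111, 110, 114, 148, 149, 153, 143, 143, 143, 143, 140, 135, 138, 140, 138, 136, 142, 136, 127, 100, 90]
335 [44, 45, 39, 48, 126, 206, 204, 196, 191, 183, 177, 172, 168, 169, 188, 211, 171, 118, 135, 111, 110, 115, 150, 149, 155, 157, 143, 143, 143, 140, 134, 137, 140, 138, 136, 141, 135, 132, 127, 89]
380 [25, 20, 20, 20, 24, 30, 29, 33, 82, 158, 124, 29, 29, 30, 29, 30, 29, 30, 30, 28, 22, 18, 20, 20, 19, 19, 19
[... 593 characters left out ...]
6, [176.1, 263.7, 208.8, 290.9])]
top tape_mid [(0.71, [93.5, 140.7, 211.3, 242.6]), (0.56, [172.9, 158.8, 194.1, 216.5]), (0.27, [317.9, 266.9, 340.9, 286.0])]
top driver_mid [(0.6, [302.5, 158.1, 401.5, 182.7])]
side glue [(0.83, [174.3, 136.1, 197.6, 184.1])]
side cup [(0.98, [153.8, 163.1, 181.3, 203.1])]
side plane [(0.63, [278.8, 300.5, 351.1, 347.5])]
side jar [(0.64, [172.3, 185.2, 195.0, 219.4])]
side sander [(0.58, [339.6, 156.4, 367.8, 184.3]), (0.57, [180.6, 233.4, 255.0, 286.8])]
side blank1_mid [(0.88, [182.0, 233.6, 255.9, 284.6]), (0.82, [280.3, 336.4, 319.5, 383.2]), (0.59, [306.4, 231.4, 345.8, 294.0])]
side tape_mid []
side driver_mid [(0.36, [154.6, 161.2, 183.8, 203.5])]
```

```bash
python3 - <<'E'
from h import *
t=read_camera("top");s=read_camera("side")
st=np.array([.5233,.313]);X=np.array([.99452,-.10453]);Y=np.array([.10453,.99452])
for c,r in(("top",t),("side",s)):
  H=hsv(r).astype(int)
  for y0 in(-.0935,.0035,.103):
    for dy in(-.015,.015):
      xs=np.arange(-.07,.22,.002)
      P=np.array([[*(st+x*X+(y0+dy)*Y),.072] for x in xs]);uv=proj(r,P)
      sat=[int(cv2.remap(r["frame"],np.float32([[u]]),np.float32([[v]]),1)[0,0].astype(int)@[1,0,-1]) for u,v in uv]
      on=[x for x,q in zip(xs,sat) if q>45]
      print(c,y0,dy,"from",round(min(on),3) if on else None,"to",round(max(on),3) if on else None,sat[8:40:2],sat[-50::5])
E
```

```text
top -0.0935 -0.015 from -0.036 to 0.22 [16, 22, 21, 22, 33, 87, 113, 117, 117, 113, 113, 114, 115, 116, 115, 112] [213, 134, 107, 27, 32, 26, 95, 115, 115, 113]
top -0.0935 0.015 from -0.036 to 0.22 [16, 21, 20, 19, 21, 84, 113, 116, 115, 115, 115, 114, 115, 115, 115, 115] [140, 119, 108, 30, 27, 28, 92, 114, 113, 115]
top 0.0035 -0.015 from -0.034 to 0.22 [27, 26, 23, 25, 31, 72, 114, 116, 116, 116, 115, 114, 115, 117, 116, 113] [212, 172, 102, 27, 28, 32, 93, 115, 115, 113]
top 0.0035 0.015 from -0.034 to 0.22 [26, 29, 26, 26, 28, 71, 113, 115, 115, 116, 115, 115, 116, 114, 115, 114] [142, 130, 112, 32, 32, 30, 91, 112, 113, 108]
top 0.103 -0.015 from -0.036 to 0.22 [28, 28, 33, 34, 33, 91, 114, 115, 116, 116, 116, 116, 115, 115, 115, 113] [182, 126, 113, 28, 29, 30, 81, 108, 110, 110]
top 0.103 0.015 from -0.036 to 0.22 [28, 33, 32, 32, 35, 86, 114, 115, 115, 116, 116, 115, 116, 115, 114, 115] [203, 134, 113, 35, 32, 34, 81, 107, 104, 108]
side -0.0935 -0.015 from -0.04 to 0.22 [24, 23, 31, 42, 69, 91, 90, 90, 91, 90, 90, 91, 89, 91, 88, 91] [155, 99, 52, 23, 74, 90, 89, 91, 89, 89]
side -0.0935 0.015 from -0.042 to 0.22 [30, 32, 41, 46, 70, 89, 89, 90, 89, 89, 90, 89, 90, 89, 90, 90] [104, 91, 51, 24, 73, 90, 88, 89, 90, 89]
side 0.0035 -0.015 from -0.04 to 0.22 [22, 21, 35, 39, 66, 89, 91, 92, 90, 90, 91, 90, 90, 89, 90, 90] [153, 98, 60, 23, 74, 90, 90, 89, 88, 88]
side 0.0035 0.015 from -0.04 to 0.22 [32, 29, 42, 44, 65, 89, 89, 89, 89, 90, 89, 89, 88, 89, 90, 89] [106, 91, 59, 25, 75, 90, 90, 89, 86, 89]
side 0.103 -0.015 from -0.04 to 0.22 [24, 28, 37, 40, 67, 89, 89, 90, 89, 91, 90, 91, 90, 90, 90, 88] [138, 97, 57, 27, 73, 88, 88, 88, 90, 87]
side 0.103 0.015 from -0.04 to 0.22 [28, 29, 41, 43, 67, 90, 90, 89, 90, 90, 90, 89, 89, 88, 89, 89] [145, 96, 56, 27, 70, 87, 89, 88, 89, 88]
```

Measured from the images, all three feet overhang by about 35 mm. The allowed range is 10–30 mm. I'll take each lying blank by its sides and slide it about 16 mm across the battens.

Request:
play_rows:
  steps:
    - [[0,0,0,0,0,0.083,0.05],[0,0,0,0,0,0.083,0.07],[0,-0.0447,0,0,0,0,0.07],[0,-0.0447,0,0,0,0,0.07],[0,-0.0447,0,0,0,0,0.07],[0,-0.0447,0,0,0,0,0.07],[0,-0.0447,0,0,0,0,0.07],[0,-0.0447,0,0,0,0,0.07],[0,-0.0447,0,0,0,0,0.07],[0,-0.0447,0,0,0,0,0.07],[0,-0.0447,0,0,0,0,0.07],[0,-0.0447,0,0,0,0,0.07]]

```text
time_s: 69.65
tool_pos: [0.557, 0.1289, 0.1785]
tool_rot: [-180.0, -0.0, -6.1]
force: [0.3, -0.5, 0.2]
grip_width: 0.0695
grasp_force: 0.0
```

Request:
play_rows:
  steps:
    - [[0,-0.0447,0,0,0,0,0.07],[0,-0.0447,0,0,0,0,0.07],[0,0,0,0,0,0,0.07],[0,0,0,0,0,0,0.07]]

```text
time_s: 70.05
tool_pos: [0.566, 0.2172, 0.1777]
tool_rot: [179.9, 0.0, -5.9]
force: [0.6, -0.7, 0.1]
grip_width: 0.07
grasp_force: 0.0
```

```bash
python3 -c "
from cell import *
o=get_obs();print(o['tool_pos'],o['tool_rot'],o['qpos'].round(0))"
```

```text
[0.56602255 0.21715867 0.17765264] [ 1.79926257e+02  1.86634869e-02 -5.88743551e+00] [ -55.   15.   38.   92.  -10.   76. -112.]
```

Request:
play_rows:
  force: 20
  steps:
    - [[0,0.0057,0.02,0,0,0,0.07],[0,0,0.03,0,0,0,0.07],[0,0,0.03,0,0,0,0.07],[0,0,0.03,0,0,0,0.07],[0,0,0.025,0,0,0,0.07],[0,0,0.02,0,0,0,0.07],[0,0,0,0,0,0,0.07],[0,0,0,0,0,0,0.04],[0,0,0,0,0,0,0.04],[0,0,0,0,0,0,0.04],[0,0,0,0,0,0,0.04],[0,0,0,0,0,0,0.04]]

```text
time_s: 71.25
tool_pos: [0.5668, 0.2107, 0.0246]
tool_rot: [-179.9, -0.1, -6.1]
force: [-0.4, -0.8, 6.0]
grip_width: 0.0501
grasp_force: 20.0
```

Request:
play_rows:
  steps:
    - [[0.003,0,0,0,0,0,0.04],[0.004,0,0,0,0,0,0.04],[0.004,0,0,0,0,0,0.04],[0.004,0,0,0,0,0,0.04],[0.001,0,0,0,0,0,0.04],[0,0,0,0,0,0,0.04],[0,0,0,0,0,0,0.06],[0,0,0,0,0,0,0.066],[0,0,0,0,0,0,0.066],[0,0,0,0,0,0,0.066]]

```text
time_s: 72.25
tool_pos: [0.5816, 0.2083, 0.0229]
tool_rot: [180.0, 0.0, -6.1]
force: [-0.3, -0.5, -0.0]
grip_width: 0.0653
grasp_force: 0.0
```

Request:
play_rows:
  steps:
    - [[0,0,-0.03,0,0,0,0.066],[0,0,-0.04,0,0,0,0.07],[-0.008,-0.0325,0,0,0,0,0.07],[-0.008,-0.0325,0,0,0,0,0.07],[0,-0.032,0,0,0,0,0.07],[0,0,0,0,0,0,0.07],[0,0,0,0,0,0,0.07]]

```text
time_s: 72.95
tool_pos: [0.5757, 0.3072, 0.0926]
tool_rot: [179.9, 0.0, -6.0]
force: [0.6, -0.3, -0.0]
grip_width: 0.0706
grasp_force: 0.0
```

Request:
play_rows:
  steps:
    - [[0,0,0.03,0,0,0,0.07],[0,0,0.03,0,0,0,0.07],[0,0,0.01,0,0,0,0.07],[0,0,0,0,0,0,0.04],[0,0,0,0,0,0,0.04],[0,0,0,0,0,0,0.04],[0,0,0,0,0,0,0.04],[0,0,0,0,0,0,0.04]]

```text
time_s: 73.75
tool_pos: [0.5774, 0.3073, 0.025]
tool_rot: [-179.9, -0.1, -6.1]
force: [0.7, 1.5, 5.1]
grip_width: 0.0497
grasp_force: 20.0
```

Request:
play_rows:
  steps:
    - [[0.003,0,0,0,0,0,0.04],[0.004,0,0,0,0,0,0.04],[0.004,0,0,0,0,0,0.04],[0.004,0,0,0,0,0,0.04],[0.001,0,0,0,0,0,0.04],[0,0,0,0,0,0,0.04],[0,0,0,0,0,0,0.06],[0,0,0,0,0,0,0.066],[0,0,0,0,0,0,0.066],[0,0,0,0,0,0,0.066]]

```text
time_s: 74.75
tool_pos: [0.5919, 0.3046, 0.0229]
tool_rot: [180.0, 0.0, -6.1]
force: [-0.2, 0.3, -0.2]
grip_width: 0.0651
grasp_force: 0.0
```

Request:
play_rows:
  steps:
    - [[0,0,-0.03,0,0,0,0.066],[0,0,-0.04,0,0,0,0.07],[-0.008,-0.0345,0,0,0,0,0.07],[-0.008,-0.0345,0,0,0,0,0.07],[0,-0.0345,0,0,0,0,0.07],[0,0,0,0,0,0,0.07],[0,0,0,0,0,0,0.07]]

```text
time_s: 75.45
tool_pos: [0.5864, 0.4101, 0.0923]
tool_rot: [179.9, 0.0, -6.0]
force: [-0.5, -1.0, -0.3]
grip_width: 0.07
grasp_force: 0.0
```

Request:
play_rows:
  steps:
    - [[0,0,0.03,0,0,0,0.07],[0,0,0.03,0,0,0,0.07],[0,0,0.01,0,0,0,0.07],[0,0,0,0,0,0,0.04],[0,0,0,0,0,0,0.04],[0,0,0,0,0,0,0.04],[0,0,0,0,0,0,0.04],[0,0,0,0,0,0,0.04]]

```text
time_s: 76.25
tool_pos: [0.5883, 0.4103, 0.0252]
tool_rot: [-179.9, -0.1, -6.1]
force: [0.4, -0.2, 5.2]
grip_width: 0.0498
grasp_force: 20.0
```

Request:
play_rows:
  steps:
    - [[0.003,0,0,0,0,0,0.04],[0.004,0,0,0,0,0,0.04],[0.004,0,0,0,0,0,0.04],[0.004,0,0,0,0,0,0.04],[0.001,0,0,0,0,0,0.04],[0,0,0,0,0,0,0.04],[0,0,0,0,0,0,0.06],[0,0,0,0,0,0,0.066],[0,0,0,0,0,0,0.066],[0,0,0,0,0,0,0.066]]

```text
time_s: 77.25
tool_pos: [0.6029, 0.4075, 0.0228]
tool_rot: [180.0, 0.0, -6.1]
force: [0.7, 0.8, -0.6]
grip_width: 0.0647
grasp_force: 0.0
```

Request:
play_rows:
  steps:
    - [[0,0,-0.03,0,0,0,0.066],[0,0,-0.04,0,0,0,0.066],[0,0,-0.04,0,0,0,0.066],[0,0,-0.04,0,0,0,0.066],[0,0.045,0,0,0,0,0.066],[0,0.045,0,0,0,0,0.066],[0,0.045,0,0,0,0,0.066],[0,0.045,0,0,0,0,0.066],[0,0.045,0,0,0,0,0.066],[0,0.045,0,0,0,0,0.066],[0,0.045,0,0,0,0,0.066],[0,0.045,0,0,0,0,0.066]]

```text
time_s: 78.45
tool_pos: [0.5644, 0.0479, 0.1732]
tool_rot: [-180.0, -0.0, -6.1]
force: [1.2, 0.2, 0.9]
grip_width: 0.0659
grasp_force: 0.0
```

Request:
play_rows:
  steps:
    - [[0,0.04,0,0,0,0,0.066],[0,0.04,0,0,0,0,0.066],[0,0.04,0,0,0,0,0.066],[0,0.02,0,0,0,0,0.066],[0,0,0,0,0,0,0.066]]

```text
time_s: 78.95
tool_pos: [0.5492, -0.0941, 0.1735]
tool_rot: [179.9, -0.0, -6.5]
force: [0.3, -0.6, -0.3]
grip_width: 0.066
grasp_force: 0.0
```

```bash
python3 - <<'E'
from h import *
t=read_camera("top");s=read_camera("side");print(get_obs()["tool_pos"])
st=np.array([.5233,.313]);X=np.array([.99452,-.10453]);Y=np.array([.10453,.99452])
for c,r in(("top",t),("side",s)):
  D=r["frame"].astype(np.float32);D=D[:,:,0]-D[:,:,2]
  for y0 in(-.0965,.0005,.1035):
    for dy in(-.015,.015):
      xs=np.arange(-.06,.19,.001)
      uv=proj(r,np.array([[*(st+x*X+(y0+dy)*Y),.072] for x in xs])).astype(np.float32)
      q=cv2.remap(D,uv[:,:1],uv[:,1:],1).ravel()
      print(c,y0,dy,"foot",round(xs[np.argmax(q>58)],3),"end",[int(v) for v in q[190:250:6]])
  print(blobs(r,(5,170,120),(18,255,255),.072,8,(90,120,215,260)))
for c in("top","side"):
  for n in("glue","cup","plane","jar","sander"): print(c,n,[(round(d["p"],2),d["extent"]) for d in silhouettes(c,n)[:1]])
print("handle",blobs(t,(0,0,140),(179,40,255),.065,8,(315,165,395,225)))
E
```

```text
[ 0.55012106 -0.08884475  0.17311184]
top -0.0965 -0.015 foot -0.02 end [194, 198, 184, 115, 108, 53, 28, 27, 40, 106]
top -0.0965 0.015 foot -0.02 end [188, 181, 184, 117, 114, 52, 27, 33, 40, 103]
top 0.0005 -0.015 foot -0.021 end [187, 178, 174, 107, 107, 35, 34, 33, 33, 101]
top 0.0005 0.015 foot -0.021 end [192, 189, 191, 116, 112, 43, 34, 31, 26, 101]
top 0.1035 -0.015 foot -0.021 end [161, 169, 167, 109, 107, 50, 31, 32, 36, 98]
top 0.1035 0.015 foot -0.021 end [200, 202, 198, 114, 111, 51, 36, 35, 38, 98]
[([185.0, 161.0], 0.6466, 0.202, 0.025, 0.0338, 0.3), ([153.0, 158.0], 0.657, 0.2997, 0.0219, 0.0339, 0.3), ([120.0, 154.0], 0.6674, 0.4033, 0.025, 0.034, 0.3)]
side -0.0965 -0.015 foot -0.025 end [143, 144, 125, 91, 72, 63, 89, 90, 90, 89]
side -0.0965 0.015 foot -0.025 end [133, 133, 112, 90, 72, 61, 88, 89, 89, 90]
side 0.0005 -0.015 foot -0.025 end [143, 142, 123, 91, 71, 57, 90, 89, 89, 89]
side 0.0005 0.015 foot -0.025 end [140, 141, 117, 89, 70, 57, 89, 89, 89, 89]
side 0.1035 -0.015 foot -0.025 end [138, 137, 115, 89, 71, 56, 88, 89, 89, 89]
side 0.1035 0.015 foot -0.025 end [150, 150, 124, 89, 68, 50, 88, 88, 88, 89]
[]
top glue [(0.89, [266.9, 99.2, 283.2, 132.1])]
top cup [(0.74, [235.6, 95.7, 262.4, 128.7])]
top plane [(0.67, [147.8, 253.9, 172.5, 301.7])]
top jar [(0.59, [223.3, 124.4, 240.0, 146.6])]
top sander [(0.97, [316.0, 261.3, 356.6, 286.1])]
side glue [(0.61, [173.0, 135.8, 196.9, 181.6])]
side cup [(0.73, [154.1, 161.6, 183.9, 199.8])]
side plane [(0.92, [277.5, 302.4, 351.1, 346.9])]
side jar [(0.75, [173.5, 186.6, 193.5, 218.9])]
side sander []
handle [([352.0, 177.0], 0.607, -0.3103, 0.0368, 0.1254, 3.8)]
```

Overhang is now 20–25 mm on all three blanks, they are square, the drawer is shut and the bystanders haven't moved. Handing in.

```bash
python3 -c "
from cell import *
print(sign_off())"
```

```text
the job is handed in; nothing more can be done
None
```

The job is handed in at about 79 s of the 208 s allowed, with no verdict shown: all three blanks were tipped over the stop batten and lie flat across both battens, marked face up, feet overhanging about 20–25 mm after I slid each one 16 mm to correct an overhang of about 35 mm; the battery, tape and screwdriver are in the fully shut drawer, and the glue, cup, plane, jar and sanding block did not move.

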